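Fill the tin and hold the overhanging plank

TASK

Pour all six steel balls from the cup into the blue tin on the plank and stand the cup back upright on the bench. Then slide the plank straight out along its stand, tin end first, until its red line is over the stand's edge, so that the tin reaches across to the next worker. It would now tip off, so finish still holding it level and flat on the stand; spill nothing, never let the plank tip, and leave the other things on the bench where they are.

Things in the scene. Friction and masses are not known exactly. Their poses are not given: they have to be found in the camera images.
- stand: Fixed grey steel stand on the bench; flat top 260 mm (its x) by 170 mm (its y), 80 mm above the bench. Origin: centre of its underside. Its x axis is level and is the direction in which the plank is to slide out (roughly the robot's left, +y).
- stand_edge (a point): Middle of the stand's outer top edge (130, 0, 80 mm in the stand's frame); axes as the stand's. The edge runs along y and can be seen on both sides of the plank.
- plank: Loose pale wooden plank lying on the stand, 340 mm (x) by 110 mm (y), 16 mm thick, with a tin fixed on its outer (+x) end and a dark grip block on its inner end; about 0.45 kg. Origin: centre of its underside; z up. It overhangs the stand by 60 to 110 mm at the start, stable even with the tin filled. With the red line over the edge its balance point is some 60 mm outside: let go, it tips.
- plank_mark (a point): Middle of the red line (6 mm wide) painted across the plank's top face and sides, at x = -30 mm, z = 16 mm in the plank's frame; 90 to 140 mm inside the stand's edge at the start. Slide the plank until this point is over the stand's edge.
- grip_block (a point): Centre of the top of the dark wooden grip block fixed on the plank at x = -150 mm: 24 mm thick along the plank's x, 80 mm along its y, 40 mm high above the plank's top face (top 56 mm above the plank's underside). Can be pinched from above across its 24 mm.
- tin_floor (a point): Centre of the inner floor of the round blue tin that is screwed to the plank at x = 110 mm; outer radius 50 mm at the foot, 52 mm at the rim, wall 3 mm, 60 mm high (floor 3 mm thick).
- tin_rim (a point): Centre of the mouth of the tin, 76 mm above the plank's underside.
- cup: Loose square open steel cup with upright walls, 56 x 56 mm outside, 70 mm high, walls and floor 3 mm, 0.12 kg, holding six balls (0.2 kg, up to about 37 mm). Origin: centre of its underside; x and y are square to its faces, z is up towards the mouth. Stands on the bench at the robot's right. Grip it on two oppopoint faces; the balls roll out once it is tilted a little beyond 90 degrees.
- cup_rim (a point): Centre of the cup's mouth, 70 mm above its underside.
- ball0_center (a point): Centre of steel ball 1 of 6: 20 mm in diameter, 33 g, in the cup at the start.
- ball1_center (a point): Centre of steel ball 2 of 6: 20 mm in diameter, 33 g, in the cup at the start.
- ball2_center (a point): Centre of steel ball 3 of 6: 20 mm in diameter, 33 g, in the cup at the start.
- ball3_center (a point): Centre of steel ball 4 of 6: 20 mm in diameter, 33 g, in the cup at the start.
- ball4_center (a point): Centre of steel ball 5 of 6: 20 mm in diameter, 33 g, in the cup at the start.
- ball5_center (a point): Centre of steel ball 6 of 6: 20 mm in diameter, 33 g, in the cup at the start.
- oil_bottle: Bystander: upright white bottle with yellow label, 60 mm wide, 140 mm high, right of and beyond the stand. Origin: centre of its underside.
- screwdriver: Bystander: screwdriver with red handle lying on the bench at the left (26 mm high, partly below where the plank will reach), 200 mm long along its x. Origin: its middle, on the bench.
Things that resemble listed ones, but are neither listed nor needed, are in the scene too. What is shaped like the cup but black or green is not meant.

How it is judged (in metres and radians):
On the way, in this order (a step that is already met when the one before it is completed fails the run):
1. all six balls lie in the tin (horizontal distance between each of ball0_center, ball1_center, ball2_center, ball3_center, ball4_center, ball5_center and tin_floor below 0.05 m and z of ball0_center in the frame of plank between 0.016 and 0.07 m and z of ball1_center in the frame of plank between 0.016 and 0.07 m and z of ball2_center in the frame of plank between 0.016 and 0.07 m and z of ball3_center in the frame of plank between 0.016 and 0.07 m and z of ball4_center in the frame of plank between 0.016 and 0.07 m and z of ball5_center in the frame of plank between 0.016 and 0.07 m), for 0.2 s.
2. the cup stands upright on the bench, let go (angle between cup's own z axis and vertical below 0.1 rad and height (world z) of cup below 0.006 m and contact force between the fingers and cup below 0.05 N), for 0.2 s.
3. the held plank is out with its red line over the stand's edge, level (x of plank_mark in the frame of stand_edge between -0.01 and 0.01 m and y of plank_mark in the frame of stand_edge between -0.035 and 0.035 m and z of plank_mark in the frame of stand_edge between 0.01 and 0.022 m and angle between the x axis of plank and the x axis of stand, either way round below 0.12 rad and angle between plank's own z axis and vertical below 0.05 rad and contact force between the fingers and plank above 1 N), for 0.2 s.
At the end, for the whole second after the job is handed in: Fingers press on the plank (over 1 N); red line within 10 mm of the edge along the slide, 35 mm of its middle sideways; plank straight within 0.12 rad, level within 0.05 rad, on the stand within 6 mm, at rest; six balls in the tin; cup upright on the bench, not touched (all of step 1 and all of step 2 and all of step 3 and linear speed of plank below 0.02 m/s); the arm keeps its last pose, push and grip.
It fails at once if the plank tips by more than 0.2 rad (angle between plank's own z axis and vertical above 0.2 rad).
It fails at once if a ball falls onto the bench (height (world z) of any of ball0_center, ball1_center, ball2_center, ball3_center, ball4_center, ball5_center below 0.0115 m).
It fails at once if a bystander is displaced by more than 40 mm (distance of any of oil_bottle, screwdriver from where it was at the start of the episode above 0.04 m).
It also fails if it takes over 64 s, if anything falls off the work surface, if the arm or the gripper's body presses on something with over 40 N, if the wrist force passes 120 N, or if a joint passes its speed limit or range.

ROBOT

A 6-joint arm with a two-finger parallel gripper is mounted at the origin on the work surface. World frame = base frame: x ahead of the robot, y to its left, z up, the work surface at z = 0. Lengths are in mm, angles in rad, forces in N, time in s.
With the tool pointing down it reaches from about 350 to 975 mm from the base axis. Payload 7.1 kg.
Tool frame: the origin (TCP) lies midway between the tips of the shut fingers; the grasp point (between the pads) lies 19 mm behind it (ctrl.grip_depth is the distance from the TCP to the grasp point, in mm); z points along the fingers, y is the line along which they close (so a half turn about z gives the same grasp; the last joint's range is limited). The gripper opens to 88 mm and grips with 3 to 60 N. Pads are 20 mm wide; open, the fingers measure 115 mm over their backs; the gripper's body (75 mm by 178 mm) begins 61 mm behind the grasp point.
Start: joints at [1.169, 0.423, 1.63, -0, 1.089, -0.019], TCP at [233.417, 579.76, 222.675] pointing down, gripper open.
Joint ranges: [-3, 3], [-0.9, 2.11], [0.09, 2.58], [-1.31, 4.45], [0.11, 2.69], [-2.54, 2.54]. Speed limits (rad/s): [2.39, 2.39, 3.01, 3.14, 3.14, 3.14].

INTERFACE

Orientations are given as a rotation vector (axis times angle).
In Python, from workcell import ctrl, cams gives the robot as it stands.
- The arm moves only by the tool move_arm, never from a script. Its argument "steps" is a list of rows, each a list of 3 entries, a list of its own where there are three numbers: the shift along the tool's x, y, z in units of 25 mm (1.0 is 25 mm), then the turn about the tool's z in units of 5 degrees (1.0 is 5 degrees), then the closure, from 0 (fully open) to 1 (shut). A call has 1 to 20 rows; each row shifts and turns the commanded pose from where the row before left it, along the tool's axes as they then stand; what a row does not reach is not made up. A row lasts 1/12 s, in which the tool goes at most 41.7 mm and 7.16 degrees, less where a joint would pass 70% of its speed; a pose out of reach is approached as far as the arm can. A call is refused whole if a number of a shift passes 1 or a number of a turn 1, either way. A call with a gripper value outside its range is refused whole. The fingers move at their own pace and stop on an object; the grip force is fixed at half the most. Time passes only in rows, so rows that do not move let the fingers close. It gives the time, the measured TCP pose, the force, the opening and the grip force at its end, in the units of the state.
- ctrl.get_obs(): the state, without advancing time (a new reading comes with each control period).
- cams.get_image(name): name is "side" or "top" or "wrist"; returns a dict with "image" (420x560x3 uint8, red, green, blue), "camera_matrix" (3x3 intrinsics, pixels), "k1" (the pictures are not rectified: a ray, as slopes to the right and down, at radius r is drawn at 1 + k1 r^2 times it, then the intrinsics apply), "xyz" and "rotation" of the camera in the world; the wrist camera has in their place "mount" (4x4, takes a point from camera to tool coordinates, whose origin is the TCP and whose axes are the flange's). Camera axes: x right, y down, z forward; pixel columns grow to the right and rows downward; lengths in mm; the calibration is good to about 2 mm. A picture is of the moment at which its call begins: read the wrist's pose just before it. There is no depth.
- ctrl.close_job(): hands the job in; it is judged then, once.
Trained networks look in the newest picture that a camera, given by its name, has taken for a name from the list of things; names that differ only in an ending like _2 or _b are one class to them, and where a whole thing is asked for, a point or a joint stands for the part that bears it (a point fixed in the world has none). Each returns a list of dicts, best first, with "p" (0 to 1); they miss things now and then, are a little off and sometimes report something else, mostly with a low value. They report only what shows in the picture. A call takes as long as a camera call. They do not tell look-alikes from the thing itself.
- cams.boxes_of(camera, thing): "rect" ([centre column, centre row, width, height] in pixels, round what is visible of it).
- cams.cut_out(camera, thing): "pixels" (420x560 bool, what is visible of it) and "rect" ([centre column, centre row, width, height] in pixels, round what is visible of it).
The state is a dict: "t": time; "qpos": joint angles; "qvel": joint speeds; "joint_torque": joint torques, N m; "ee_pos": TCP position; "orientation": TCP orientation; "ft_force": force on the tool from outside, world axes, zero at the start; "moment": the same for the moment, N m; "width": finger opening in mm; "grasp_force": force on a finger pad.
Only numpy, scipy, OpenCV 4.12 (cv2) and the standard library are available. Lean on these libraries where they do the work, as an engineer would, in place of code of your own. Each camera call takes 0.05 s, during which the arm holds its last target. There are 200 camera calls.

## Working session

There is one attempt and no reset: what is moved stays moved. The work goes in short steps, Python scripts to look and compute and a tool call to move; the robot and the scene stay as the last step left them, time stands still between calls to the robot, and variables do not carry over. Pictures are saved under pics/ and viewed, at most 10 in all, crops included, and the job is handed in when it is done.

Besides the shell and the picture viewer there is one more tool, called after ">>>" by a JSON object that holds its "method" and its "body", one argument or row to a line. move_arm: Moves the arm, as the interface text tells. Its arguments: {"type":"object","properties":{"steps":{"type":"array"}},"required":["steps"]}

```bash
mkdir -p pics
cat > h.py <<'E'
import numpy as np, cv2
from workcell import ctrl, cams
from scipy.spatial.transform import Rotation as R
def cam(n):
    o=ctrl.get_obs(); d=cams.get_image(n)
    if n=='wrist':
        M=np.array(d['mount']); Rt=R.from_rotvec(o['orientation']).as_matrix()
        Rc=Rt@M[:3,:3]; p=Rt@M[:3,3]+np.array(o['ee_pos'])
    else: Rc=np.array(d['rotation']); p=np.array(d['xyz']).ravel()
    if Rc.shape!=(3,3): Rc=R.from_rotvec(Rc).as_matrix()
    return dict(K=np.array(d['camera_matrix']),k1=d['k1'],R=Rc,p=p,im=d['image'])
def ray(c,px):
    px=np.atleast_2d(px).astype(float)
    s=cv2.undistortPoints(px[:,None],c['K'],np.array([c['k1'],0,0,0.]))[:,0]
    return np.c_[s,np.ones(len(s))]@c['R'].T
def onz(c,px,z):
    v=ray(c,px); return c['p']+v*((z-c['p'][2])/v[:,2])[:,None]
def proj(c,X):
    q=(np.atleast_2d(X)-c['p'])@c['R']; s=q[:,:2]/q[:,2:]; r=(s**2).sum(1)[:,None]
    return (s*(1+c['k1']*r))*[c['K'][0,0],c['K'][1,1]]+c['K'][:2,2]
def tri(cs,pxs):
    A=np.zeros((3,3));b=np.zeros(3)
    for c,q in zip(cs,pxs):
        v=ray(c,q)[0];v/=np.linalg.norm(v);P=np.eye(3)-np.outer(v,v);A+=P;b+=P@c['p']
    return np.linalg.solve(A,b)
def save(c,n): cv2.imwrite('pics/'+n,c['im'][:,:,::-1])
E
python3 - <<'E'
from h import *
print(ctrl.get_obs())
for n in('top','side'):
    c=cam(n);save(c,n+'0.png');print(n,c['p'],c['R'].round(2).tolist(),c['K'][0,0],c['k1'])
    for t in('cup','cup_rim','stand','plank','plank_mark','grip_block','tin_rim','tin_floor','oil_bottle','screwdriver'):
        print(t,[(round(b['p'],2),np.round(b['rect'],1).tolist()) for b in cams.boxes_of(n,t)][:4])
E
```

```text
{'t': 0.0, 'qpos': array([ 1.16902194e+00,  4.23841452e-01,  1.63065488e+00, -2.47306587e-06,
        1.08858881e+00, -1.90009130e-02]), 'qvel': array([ 6.99637323e-04,  2.89072827e-05, -1.01915974e-03, -1.02998400e-04,
        6.98394484e-04,  8.68188942e-04]), 'joint_torque': array([ 9.97718998e-04, -5.44626188e+01, -2.73663837e+01,  6.43884041e-02,
        2.26863928e-02, -1.44650435e-04]), 'ee_pos': array([233.20221528, 579.28685054, 221.9151075 ]), 'orientation': array([-5.97534499e-01, -3.08392717e+00,  2.29319290e-03]), 'ft_force': array([-0.31881391,  0.16348695, -0.07095848]), 'moment': array([0.00592424, 0.05841587, 0.04252781]), 'grasp_force': 0.0, 'width': 87.8531762843446}
top [ 253.46353134  -24.05450841 1342.50235629] [[0.02, -0.98, 0.2], [-1.0, -0.02, 0.03], [-0.02, -0.2, -0.98]] 526.7824419110774 -0.08698404981226232
cup [(0.84, [439.9, 278.6, 33.8, 28.6]), (0.72, [431.6, 234.8, 33.6, 29.2]), (0.71, [385.4, 223.9, 35.9, 31.4]), (0.55, [438.1, 187.7, 35.5, 34.2])]
cup_rim [(0.78, [438.1, 278.6, 30.6, 27.8]), (0.77, [440.3, 188.2, 32.2, 30.5]), (0.72, [432.9, 234.8, 36
[... 636 characters left out ...]
62.1, 34.9, 44.7]), (0.71, [384.9, 353.0, 38.8, 44.0]), (0.62, [277.4, 383.0, 32.3, 48.6])]
cup_rim [(0.88, [323.5, 363.4, 30.7, 42.8]), (0.82, [277.4, 386.4, 36.0, 47.2]), (0.78, [383.2, 351.6, 49.0, 45.3]), (0.62, [313.1, 310.3, 33.5, 39.6])]
stand [(0.56, [288.4, 237.2, 112.9, 108.9])]
plank [(0.95, [273.2, 204.5, 106.6, 105.6])]
plank_mark [(0.88, [271.8, 207.0, 110.9, 106.7])]
grip_block [(0.68, [274.8, 205.0, 112.1, 107.2]), (0.31, [226.2, 144.5, 31.1, 8.6])]
tin_rim [(0.71, [272.4, 204.0, 114.4, 106.3])]
tin_floor [(0.96, [270.7, 206.9, 109.0, 110.0])]
oil_bottle [(0.81, [372.0, 297.5, 34.2, 42.0]), (0.55, [289.8, 234.6, 111.5, 107.1])]
screwdriver [(0.53, [237.4, 143.9, 54.2, 10.4])]
```

Run:
```python
import cv2
a=cv2.imread('pics/top0.png')[110:330,90:490];b=cv2.imread('pics/side0.png')[120:420,190:430]
cv2.imwrite('pics/t1.png',cv2.resize(a,None,fx=2,fy=2,interpolation=3));cv2.imwrite('pics/s1.png',cv2.resize(b,None,fx=2,fy=2,interpolation=3))
```

```text
(no output)
```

View pics/t1.png

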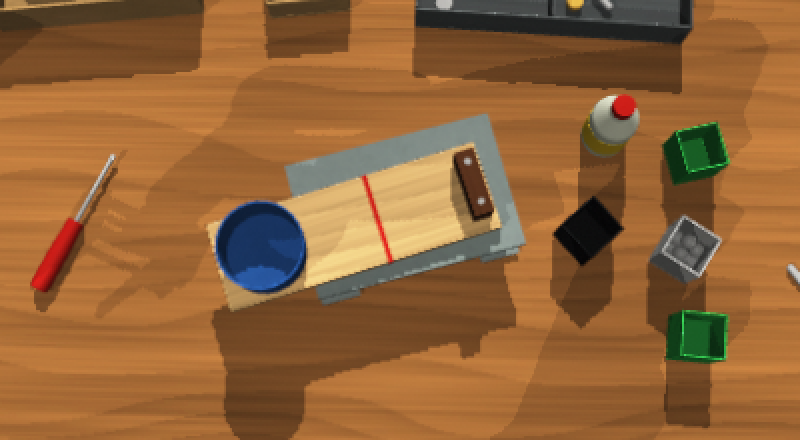

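View pics/s1.png

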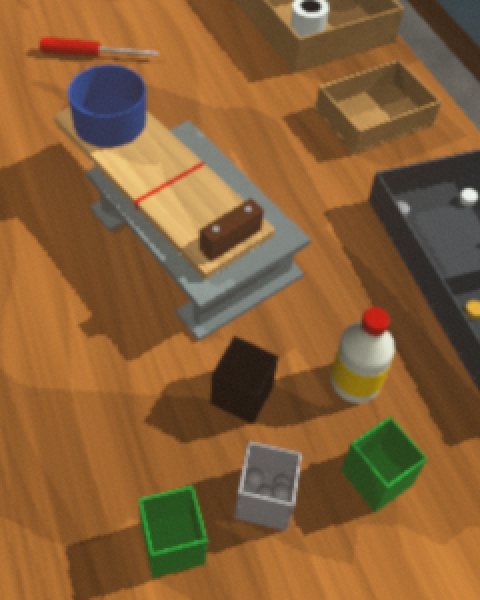

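The top view (2x crop of the original, offset 90,110) shows the steel cup with balls at crop px (686,248). The stand's top corners are near (488,115), (524,240) and (287,167). The red line runs (364,177)–(391,262), the tin is at (261,247), the bottle at (610,125) and the screwdriver at (75,225). The side view agrees: the grey cup with balls stands between the two green ones, with the black one nearer the stand.

```bash
cat > m.py <<'E'
from h import *
from scipy.optimize import minimize
def box(x,y,yaw,a,b,z0,z1):
    c,s=np.cos(yaw),np.sin(yaw)
    return np.array([[x+c*u-s*v,y+s*u+c*v,z] for u in(-a,a) for v in(-b,b) for z in(z0,z1)])
def hullmask(c,X):
    m=np.zeros((1680,2240),np.uint8);h=cv2.convexHull((proj(c,X)*4+1.5).astype(np.float32)).astype(np.int32)
    cv2.fillConvexPoly(m,h,1);return cv2.resize(m.astype(np.float32),(560,420),interpolation=cv2.INTER_AREA)
def mask(n,t,near):
    l=cams.cut_out(n,t); l=[d for d in l if np.hypot(d['rect'][0]-near[0],d['rect'][1]-near[1])<14]
    return np.array(l[0]['pixels'],np.float32),l[0]['p']
def fit(views,model,x0):
    f=lambda p:sum(1-np.minimum(m,h).sum()/np.maximum(m,h).sum() for c,m in views for h in[hullmask(c,model(p))])
    best=None
    for dy in(-.6,-.3,0,.3,.6):
        r=minimize(f,[x0[0],x0[1],x0[2]+dy],method='Nelder-Mead',options=dict(initial_simplex=[[x0[0],x0[1],x0[2]+dy],[x0[0]+8,x0[1],x0[2]+dy],[x0[0],x0[1]+8,x0[2]+dy],[x0[0],x0[1],x0[2]+dy+.15]],maxiter=120))
        if best is None or r.fun<best.fun: best=r
    return best.x,best.fun
E
python3 - <<'E'
from m import *
T=cam('top');
mt,p1=mask('top','cup',(433,234)); ob=[d for d in cams.boxes_of('top','oil_bottle')][0]['rect']; bk=mask('top','cup',(385,225))[0]
g1=mask('top','cup',(439,187)); 
sd=cams.cut_out('top','screwdriver')[0]
S=cam('side'); ms,p2=mask('side','cup',(324,363)); bks=mask('side','cup',(313,309))[0]
print(p1,p2)
for nm,a,b,px in(('cup',mt,ms,(433,234)),('black',bk,bks,(385,225))):
    x0=onz(T,px,35)[0]
    print(nm,x0,fit([(T,a),(S,b)],lambda p:box(p[0],p[1],p[2],28,28,0,70),[x0[0],x0[1],.5]))
print('bottle',onz(T,ob[:2],70), tri([T,S],[ob[:2],(372,297.5)]))
ys,xs=np.nonzero(sd['pixels']);q=onz(T,np.c_[xs,ys],13)[:,:2];print('sd',q.mean(0),q.min(0),q.max(0))
q=onz(T,np.array([[488,115],[524,240],[287,167]])/2+[90,110],80);print('stand corners',q.round(1),'in-edge',np.linalg.norm(q[0]-q[1]),np.linalg.norm(q[0]-q[2]))
# red line, in plank region
for c,n,roi in((T,'top',(190,150,350,270)),(S,'side',(215,150,330,260))):
    im=c['im'].astype(int);m=(im[...,0]>130)&(im[...,1]<75)&(im[...,2]<75);mm=np.zeros_like(m);mm[roi[1]:roi[3],roi[0]:roi[2]]=1;m&=mm
    ys,xs=np.nonzero(m);P=onz(c,np.c_[xs,ys],96)[:,:2];mu=P.mean(0);u,s,v=np.linalg.svd(P-mu);t=(P-mu)@v[0]
    print(n,'red',len(P),'mid',mu+v[0]*(t.max()+t.min())/2,'len',np.ptp(t),'dir',np.degrees(np.arctan2(v[0,1],v[0,0])))
im=T['im'].astype(int);m=((im[...,2]>im[...,0]+40)&(im[...,2]>im[...,1]+25)).astype(np.uint8);m[:150]=0
n,l,st,ce=cv2.connectedComponentsWithStats(m);k=1+st[1:,4].argmax();cn=max(cv2.findContours((l==k).astype(np.uint8),0,1)[0],key=len)
e=cv2.fitEllipse(cn);print(e,'tin rim',onz(T,e[0],156),'dia',2*np.array(e[1]))
E
```

```text
Traceback (most recent call last):
  File "m.py", line 11, in mask
    return np.array(l[0]['pixels'],np.float32),l[0]['p']
                    ~^^^
IndexError: list index out of range
```

```bash
cat >> m.py <<'E'
def mask(n,t,near):
    for k in range(5):
        l=[d for d in cams.cut_out(n,t) if np.hypot(d['rect'][0]-near[0],d['rect'][1]-near[1])<16]
        if l: return np.array(l[0]['pixels'],np.float32),l[0]['p']
        t={'cup':'cup_rim','cup_rim':'cup'}.get(t,t); cams.get_image(n)
    print('MISS',n,t,near); return None,0
E
cat > a.py <<'E'
from m import *
T=cam('top');
mt,p1=mask('top','cup',(433,234)); ob=[d for d in cams.boxes_of('top','oil_bottle')][0]['rect']; bk=mask('top','cup',(385,225))[0]
sd=cams.cut_out('top','screwdriver')[0]
S=cam('side'); ms,p2=mask('side','cup',(324,363)); bks=mask('side','cup',(313,309))[0]
print(p1,p2)
for nm,a,b,px in(('cup',mt,ms,(433,234)),('black',bk,bks,(385,225))):
    x0=onz(T,px,35)[0]
    v=[(c,m) for c,m in((T,a),(S,b)) if m is not None]
    if v: print(nm,x0,fit(v,lambda p:box(p[0],p[1],p[2],28,28,0,70),[x0[0],x0[1],.5]))
print('bottle',onz(T,ob[:2],70), tri([T,S],[ob[:2],(372,297.5)]))
ys,xs=np.nonzero(sd['pixels']);q=onz(T,np.c_[xs,ys],13)[:,:2];print('sd',q.mean(0),q.min(0),q.max(0))
q=onz(T,np.array([[488,115],[524,240],[287,167]])/2+[90,110],80);print('stand corners',q.round(1),'in-edge',np.linalg.norm(q[0]-q[1]),np.linalg.norm(q[0]-q[2]))
for c,n,roi in((T,'top',(190,150,345,270)),(S,'side',(215,150,330,260))):
    im=c['im'].astype(int);m=(im[...,0]>130)&(im[...,1]<75)&(im[...,2]<75);mm=np.zeros_like(m);mm[roi[1]:roi[3],roi[0]:roi[2]]=1;m&=mm
    ys,xs=np.nonzero(m);P=onz(c,np.c_[xs,ys],96)[:,:2];mu=P.mean(0);u,s,v=np.linalg.svd(P-mu);t=(P-mu)@v[0]
    print(n,'red',len(P),'mid',mu+v[0]*(t.max()+t.min())/2,'len',np.ptp(t),'dir',np.degrees(np.arctan2(v[0,1],v[0,0])))
im=T['im'].astype(int);m=((im[...,2]>im[...,0]+40)&(im[...,2]>im[...,1]+25)).astype(np.uint8);m[:150]=0
n,l,st,ce=cv2.connectedComponentsWithStats(m);k=1+st[1:,4].argmax();cn=max(cv2.findContours((l==k).astype(np.uint8),0,1)[0],key=len)
e=cv2.fitEllipse(cn);print(e,'tin rim',onz(T,e[0],156))
print(ctrl.get_obs()['t'])
E
python3 a.py
```

```text
0.85 0.66
cup [ 465.06658687 -382.0092738    35.        ] (array([ 465.14991968, -378.45633392,    1.02571769]), np.float64(0.5803768634796143))
black [ 485.94400975 -261.20648051   35.        ] (array([ 486.07462766, -257.35804806,    0.75213785]), np.float64(0.15784448385238647))
bottle [[ 610.07142207 -282.10385184   70.        ]] [ 617.12306838 -284.93869728   62.60446778]
sd [463.52811327 412.65097155] [398.27945536 357.39113719] [579.76588656 454.22657349]
stand corners [[ 620.7 -128.9   80. ]
 [ 464.2 -172.7   80. ]
 [ 550.1  118.6   80. ]] in-edge 162.50767341783308 257.4194211182827
top red 69 mid [485.02311624   6.24814416] len 109.94063235073526 dir -161.27531197726114
side red 7 mid [481.77546302   6.11879006] len 100.96578832008402 dir -160.4910061513323
((13.567761421203613, 209.07272338867188), (37.83732986450195, 58.1181755065918), 2.323303461074829) tin rim [[486.28148591 635.91601544 156.        ]]
1.8
```

Run:
```python
from m import *
T=cam('top')
q=onz(T,np.array([[684,216],[720,240],[688,280],[651,250]])/2+[90,110],70);print(q.round(1),q.mean(0))
for i in range(4):
    d=q[(i+1)%4]-q[i];print(np.linalg.norm(d).round(1),np.degrees(np.arctan2(d[1],d[0])).round(1))
print('tin',onz(T,np.array([[261,247]])/2+[90,110],156),'tray',onz(T,np.array([[430,40],[300,52],[550,40]])/2+[90,110],0))
x,y=q.mean(0)[:2]
for a in np.radians(np.arange(0,90,5)):pass
a=T['im'][205:265,400:470];cv2.imwrite('pics/cup.png',cv2.resize(a[:,:,::-1],None,fx=8,fy=8,interpolation=2))
```

```text
[[ 499.2 -371.3   70. ]
 [ 470.  -414.9   70. ]
 [ 420.  -373.6   70. ]
 [ 456.2 -329.2   70. ]] [ 461.37147205 -372.25373833   70.        ]
52.4 -123.8
64.8 140.5
57.2 50.8
60.2 -44.4
tin [[437.87802139 136.2385896  156.        ]] tray [[ 747.37739259  -57.87424994    0.        ]
 [ 727.94526927  116.4362962     0.        ]
 [ 750.1384636  -218.95979733    0.        ]]
```

View pics/cup.png

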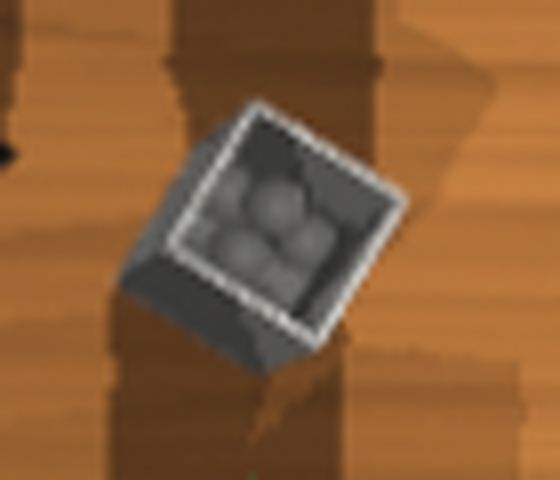

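>>> {"method": "move_arm", "body": {
  "steps": [
    [[0,-1,0],0,0],
    [[0,-1,0],1,0],
    [[0,-1,0],1,0],
    [[0,-1,0],1,0],
    [[0.3,-1,0],1,0],
    [[0.3,-1,0],1,0],
    [[0.3,-1,0],1,0],
    [[0.3,-1,0],1,0]
  ]
}}

```text
t: 2.52
ee_pos: [98.5, 438.7, 222.8]
orientation: [-1.505, -2.758, -0.0]
ft_force: [-0.7, 1.0, 0.5]
width: 88.1
grasp_force: 0.0
```

The crop shows the cup's rim corners at crop px (258,105), (405,198), (318,345) and (172,242). I'll work out the pose and route from these.

```bash
cat >> h.py <<'E'
def plan(x,y,z,yang=None,o=None):
    """world target -> tool-frame units (25mm), turn units (5deg); yang=target tool-y angle deg"""
    o=o or ctrl.get_obs(); M=R.from_rotvec(o['orientation']).as_matrix(); p=np.array(o['ee_pos'])
    d=M.T@(np.array([x,y,z])-p)/25; a=np.degrees(np.arctan2(M[1,1],M[0,1]))
    print('t',round(o['t'],2),'at',p.round(1),'tooly',a.round(1),'shift',d.round(2),'turn',None if yang is None else (-((yang-a+180)%360-180)/5).round(2),'tilt',np.degrees(np.arccos(-M[2,2])).round(2))
E
python3 - <<'E'
from h import *
T=cam('top')
q=onz(T,np.array([[258,105],[405,198],[318,345],[172,242]])/8+[399.5,204.5],70);print(q.round(1),q.mean(0))
for i in range(4):
    d=q[(i+1)%4]-q[i];print(np.linalg.norm(d).round(1),np.degrees(np.arctan2(d[1],d[0])).round(1))
plan(400,150,223,-40); plan(461,-372,223,-40)
E
```

```text
[[ 500.1 -370.7   70. ]
 [ 471.9 -415.2   70. ]
 [ 426.1 -386.7   70. ]
 [ 457.1 -342.8   70. ]] [ 463.78860839 -378.86295361   70.        ]
52.7 -122.4
54.0 148.1
53.7 54.8
51.4 -33.0
t 2.57 at [ 95.4 436.5 222.4] tooly 32.5 shift [-16.21   4.13  -0.02] turn 14.49 tilt 0.18
t 2.57 at [ 95.4 436.5 222.4] tooly 32.5 shift [-3.514e+01 -5.020e+00  2.000e-02] turn 14.49 tilt 0.18
```

>>> {"method": "move_arm", "body": {
  "steps": [
    [[-1,0.26,0],0,0],
    [[-1,0.26,0],0,0],
    [[-1,0.26,0],0,0],
    [[-1,0.26,0],0,0],
    [[-1,0.26,0],0,0],
    [[-1,0.26,0],0,0],
    [[-1,0.26,0],0,0],
    [[-1,0.26,0],0,0],
    [[-1,0.26,0],0,0],
    [[-1,0.26,0],0,0],
    [[-1,0.26,0],0,0],
    [[-1,0.26,0],0,0],
    [[-1,0.26,0],0,0],
    [[-1,0.26,0],0,0],
    [[-1,0.26,0],0,0],
    [[-1,0.26,0],0,0],
    [[-0.96,-0.46,0],0,0],
    [[-0.96,-0.46,0],0,0],
    [[-0.96,-0.46,0],0,0],
    [[-0.96,-0.46,0],0,0]
  ]
}}

```text
t: 4.23
ee_pos: [418.7, 54.4, 222.8]
orientation: [1.496, 2.762, 0.0]
ft_force: [0.3, 0.4, 0.0]
width: 87.9
grasp_force: 0.0
```

>>> {"method": "move_arm", "body": {
  "steps": [
    [[-0.96,-0.46,0],0,0],
    [[-0.96,-0.46,0],0,0],
    [[-0.96,-0.46,0],0,0],
    [[-0.96,-0.46,0],0,0],
    [[-0.96,-0.46,0],0,0],
    [[-0.96,-0.46,0],0,0],
    [[-0.96,-0.46,0],0,0],
    [[-0.96,-0.46,0],0,0],
    [[-0.96,-0.46,0],0,0],
    [[-0.96,-0.46,0],0,0],
    [[-0.96,-0.46,0],0,0],
    [[-0.96,-0.46,0],0,0],
    [[-0.96,-0.46,0],0,0],
    [[-0.96,-0.46,0],0,0],
    [[-0.96,-0.46,0],0,0],
    [[-0.96,-0.46,0],0,0],
    [[0,0,0],1,0],
    [[0,0,0],1,0],
    [[0,0,0],1,0],
    [[0,0,0],1,0]
  ]
}}

```text
t: 5.9
ee_pos: [473.7, -367.0, 222.5]
orientation: [-1.959, -2.455, -0.0]
ft_force: [0.8, -0.2, -0.4]
width: 88.1
grasp_force: 0.0
```

>>> {"method": "move_arm", "body": {
  "steps": [
    [[0,0,0],1,0],
    [[0,0,0],1,0],
    [[0,0,0],1,0],
    [[0,0,0],1,0],
    [[0,0,0],1,0],
    [[0,0,0],1,0],
    [[0,0,0],1,0],
    [[0,0,0],1,0],
    [[0,0,0],1,0],
    [[0,0,0],0,0],
    [[0,0,0],0,0]
  ]
}}

```text
t: 6.82
ee_pos: [473.8, -366.6, 222.7]
orientation: [2.745, 1.529, -0.0]
ft_force: [-0.7, 0.4, 0.1]
width: 88.2
grasp_force: 0.0
```

Run:
```python
from m import *
plan(464,-379,150,-33)
W=cam('wrist');save(W,'w1.png')
for t in('cup','cup_rim'):
    for d in cams.boxes_of('wrist',t): print(t,round(d['p'],2),np.round(d['rect'],1),onz(W,d['rect'][:2],70).round(1))
print(proj(W,[[464,-379,70]]))
```

```text
t 6.82 at [ 473.8 -366.6  222.7] tooly -31.8 shift [-0.63 -0.07  2.91] turn 0.25 tilt 0.0
cup 0.8 [390.1 152.1  96.   83.1] [[ 587.1 -393.8   70. ]]
cup 0.76 [277.9 198.3  56.4  65.7] [[ 471.4 -376.5   70. ]]
cup 0.66 [227.4  80.6  72.6  76.7] [[ 490.6 -258.7   70. ]]
cup 0.56 [200.7 253.   78.4  77.2] [[ 370.4 -384.8   70. ]]
cup_rim 0.73 [229.1  79.9  75.9  78.2] [[ 492.3 -259.    70. ]]
cup_rim 0.61 [200.7 249.8  73.4  83. ] [[ 372.5 -381.8   70. ]]
cup_rim 0.25 [287.2 180.6  13.5   2. ] [[ 488.7 -365.8   70. ]]
[[272.99179027 204.0414713 ]]
```

View pics/w1.png

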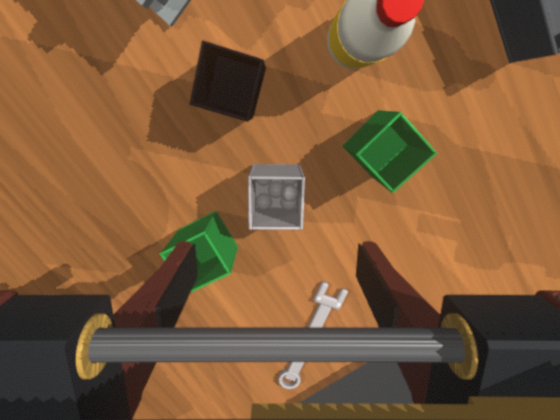

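Run:
```python
from m import *
W=cam('wrist'); print(W['p'],W['R'][:,2].round(3))
for p in((464,-379),(468,-377)):
  for z in(70,0): print(p,z,proj(W,box(p[0],p[1],np.radians(57),28,28,z,z)[::2]).round(0).tolist())
m,_=mask('wrist','cup',(278,198))
if m is not None: print(fit([(W,m)],lambda p:box(p[0],p[1],p[2],28,28,0,70),[466,-377,1.0]))
```

```text
[ 518.30224399 -297.72617717  384.46189817] [-0.158 -0.254 -0.954]
(464, -379) 70 [[300.0, 231.0], [245.0, 229.0], [302.0, 178.0], [245.0, 176.0]]
(464, -379) 0 [[296.0, 209.0], [251.0, 209.0], [298.0, 165.0], [250.0, 164.0]]
(468, -377) 70 [[302.0, 227.0], [248.0, 226.0], [305.0, 174.0], [247.0, 173.0]]
(468, -377) 0 [[298.0, 206.0], [252.0, 206.0], [300.0, 161.0], [252.0, 160.0]]
(array([ 466.97642395, -380.0606847 ,    1.01165689]), np.float64(0.30551499128341675))
```

>>> {"method": "move_arm", "body": {
  "steps": [
    [[-0.62,0.04,0.2],0,0],
    [[0,0,1],0,0],
    [[0,0,1],0,0],
    [[0,0,1],0,0],
    [[0,0,1],0,0],
    [[0,0,1],0,0],
    [[0,0,1],0,0],
    [[0,0,1],0,0],
    [[0,0,1],0,0],
    [[0,0,0.5],0,0],
    [[0,0,0],0,0],
    [[0,0,0],0,1],
    [[0,0,0],0,1],
    [[0,0,0],0,1],
    [[0,0,0],0,1],
    [[0,0,0],0,1],
    [[0,0,0],0,1]
  ]
}}

```text
t: 8.48
ee_pos: [466.2, -380.2, 6.1]
orientation: [-2.747, -1.525, 0.0]
ft_force: [-3.4, 1.5, 6.4]
width: 55.7
grasp_force: 30.0
```

>>> {"method": "move_arm", "body": {
  "steps": [
    [[0,0,-1],0,1],
    [[0,0,-1],1,1],
    [[0,0,-1],1,1],
    [[0,0,-1],1,1],
    [[0,0,-0.6],1,1],
    [[0,0,0],1,1],
    [[0,0,0],1,1],
    [[0,0,0],1,1],
    [[0,0,0],1,1],
    [[0,0,0],0.5,1],
    [[0.1,-0.5,0],0,1],
    [[0.1,-0.9,0],0,1],
    [[0.1,-0.9,0],0,1],
    [[0.1,-0.9,0],0,1],
    [[0.1,-0.9,0],0,1],
    [[0.1,-0.9,0],0,1],
    [[0.1,-0.9,0],0,1],
    [[0.1,-0.9,0],0,1],
    [[0.1,-0.9,0],0,1],
    [[0.1,-0.9,0],0,1]
  ]
}}

```text
t: 10.15
ee_pos: [431.8, -164.5, 120.2]
orientation: [-3.112, -0.428, 0.0]
ft_force: [0.7, 0.1, -3.4]
width: 55.7
grasp_force: 30.0
```

>>> {"method": "move_arm", "body": {
  "steps": [
    [[0.2,-0.9,0],0,1],
    [[0,-0.5,0],0,1],
    [[0,0,0],0,1],
    [[0,0,0],0,1]
  ]
}}

```text
t: 10.48
ee_pos: [428.0, -130.8, 120.4]
orientation: [3.112, 0.43, 0.0]
ft_force: [0.3, -0.0, -2.9]
width: 56.1
grasp_force: 30.0
```

Run:
```python
from m import *
plan(428,-131,101,-74.2)
S=cam('side');save(S,'s2.png')
im=S['im'][150:400,180:440,::-1];cv2.imwrite('pics/s2c.png',cv2.resize(im,None,fx=2.3,fy=2.3,interpolation=2))
# stand corners in side view vs predicted
c=np.array([507.1,-25.7]);a=np.radians(105.8)
for z in(80,): print(proj(S,box(c[0],c[1],a,130,85,z,z)[::2]).round(1).tolist())
T=cam('top');print(proj(T,box(c[0],c[1],a,130,85,80,80)[::2]).round(1).tolist())
cv2.imwrite('pics/t2c.png',cv2.resize(T['im'][150:290,190:390,::-1],None,fx=4,fy=4,interpolation=2))
```

```text
t 10.48 at [ 428.  -130.8  120.4] tooly -74.3 shift [-0.    0.01  0.77] turn -0.02 tilt 0.02
[[344.2, 240.4], [288.5, 273.4], [284.0, 180.4], [232.0, 205.5]]
[[333.5, 166.1], [352.5, 231.4], [232.0, 192.2], [248.5, 258.6]]
```

View pics/s2c.png

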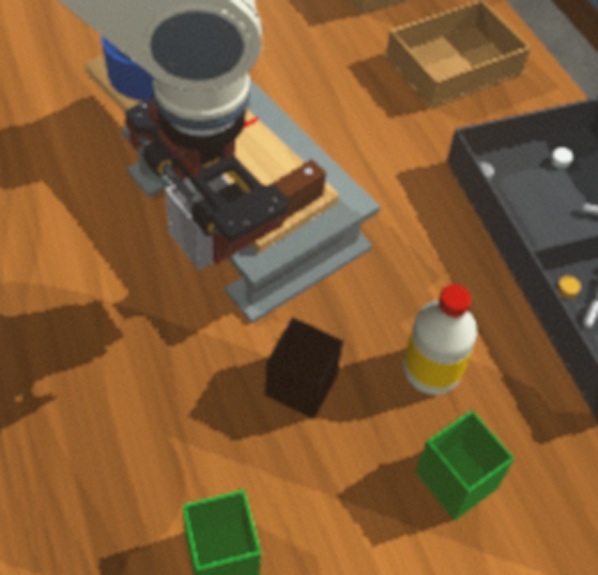

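The stand's corners match the prediction to within 1 px: crop (378,210) and (248,283). The cup is held at crop (190,230) over the near edge. Next I pivot the cup against that edge.

>>> {"method": "move_arm", "body": {
  "steps": [
    [[0,0,0.7],0,1],
    [[0,0,0.6],0,1],
    [[0,0,0],0,1],
    [[-0.08,0,0.1],0,1],
    [[-0.08,0,0.08],0,1],
    [[-0.08,0,0.08],0,1],
    [[-0.05,0,0.1],0,1],
    [[-0.05,0,0.1],0,1],
    [[-0.05,0,0.1],0,1],
    [[-0.03,0,0.11],0,1],
    [[-0.03,0,0.11],0,1],
    [[-0.03,0,0.11],0,1],
    [[0,0,0],0,1]
  ]
}}

```text
t: 11.67
ee_pos: [417.1, -135.4, 67.1]
orientation: [3.112, 0.424, 0.002]
ft_force: [-5.1, -0.8, 15.3]
width: 55.8
grasp_force: 30.0
```

Run:
```python
from m import *
plan(428,-131,101,-74.2)
S=cam('side');W=cam('wrist')
a=cv2.resize(S['im'][200:300,220:320,::-1],(400,400),interpolation=2);b=cv2.resize(W['im'][:,:,::-1],(400,300));b=cv2.copyMakeBorder(b,0,100,0,0,0)
cv2.imwrite('pics/p3.png',np.hstack([a,b]))
```

```text
t 11.67 at [ 417.1 -135.4   67.1] tooly -74.5 shift [ 0.47 -0.05 -1.36] turn -0.05 tilt 0.1
```

View pics/p3.png

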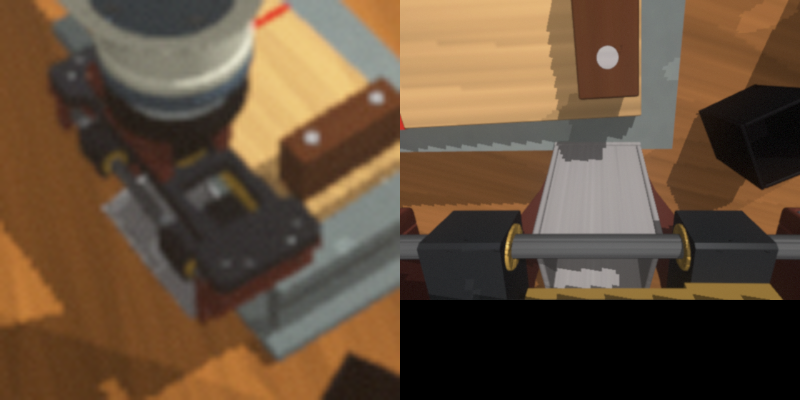

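The wrist view (right half) shows the cup's stand-side face turned upward. Its bottom edge is at composite px (555,142)–(640,143), against the stand edge, so the pivot works. Now I'll measure the tilt.

```bash
cat >> h.py <<'E'
def cupcorner(c,th,h=25,up=70,o=None):
    """wrist px of the two outer edges (bottom, mouth) of upper face at tilt th"""
    o=o or ctrl.get_obs(); M=R.from_rotvec(o['orientation']).as_matrix(); p=np.array(o['ee_pos'])
    A=p-19*M[:,2]; s,k=np.sin(np.radians(th)),np.cos(np.radians(th)); x=M[:,0];y=M[:,1];z=-M[:,2]
    ax=-s*x+k*z; f=k*x+s*z      # cup axis (to mouth), upper face normal
    return proj(c,[A-h*ax+28*f+28*y, A-h*ax+28*f-28*y, A+(up-h)*ax+28*f+28*y, A+(up-h)*ax+28*f-28*y]).round(0).tolist()
E
python3 - <<'E'
from h import *
W=cam('wrist')
for th in(20,30,40,50,60): print(th,cupcorner(W,th))
E
```

```text
20 [[329.0, 203.0], [218.0, 203.0], [357.0, 331.0], [187.0, 331.0]]
30 [[331.0, 203.0], [215.0, 203.0], [355.0, 356.0], [189.0, 356.0]]
40 [[334.0, 206.0], [213.0, 206.0], [353.0, 377.0], [191.0, 377.0]]
50 [[336.0, 211.0], [210.0, 211.0], [350.0, 392.0], [194.0, 392.0]]
60 [[339.0, 219.0], [207.0, 219.0], [347.0, 402.0], [198.0, 402.0]]
```

>>> {"method": "move_arm", "body": {
  "steps": [
    [[0,0,0.11],0,1],
    [[0,0,0.11],0,1],
    [[0,0,0.11],0,1],
    [[0.03,0,0.11],0,1],
    [[0.03,0,0.11],0,1],
    [[0.03,0,0.11],0,1],
    [[0,0,0],0,1]
  ]
}}

```text
t: 12.4
ee_pos: [418.2, -135.0, 50.1]
orientation: [3.112, 0.425, -0.001]
ft_force: [-9.2, -6.0, 11.7]
width: 56.0
grasp_force: 30.0
```

Run:
```python
from h import *
plan(428,-131,101,-74.2)
W=cam('wrist')
for h in(25,28):
  for th in(50,60,70,80,90): print(h,th,cupcorner(W,th,h))
cv2.imwrite('pics/w4.png',W['im'][150:,120:440,::-1])
```

```text
t 12.4 at [ 418.2 -135.    50.1] tooly -74.5 shift [ 0.42 -0.05 -2.04] turn -0.05 tilt 0.06
25 50 [[336.0, 211.0], [210.0, 211.0], [350.0, 392.0], [194.0, 392.0]]
25 60 [[339.0, 219.0], [207.0, 219.0], [347.0, 402.0], [198.0, 402.0]]
25 70 [[341.0, 230.0], [205.0, 230.0], [343.0, 406.0], [203.0, 406.0]]
25 80 [[343.0, 244.0], [202.0, 244.0], [339.0, 405.0], [207.0, 405.0]]
25 90 [[345.0, 259.0], [201.0, 259.0], [335.0, 400.0], [211.0, 400.0]]
28 50 [[336.0, 205.0], [210.0, 205.0], [349.0, 383.0], [195.0, 383.0]]
28 60 [[338.0, 212.0], [208.0, 212.0], [346.0, 393.0], [199.0, 393.0]]
28 70 [[341.0, 223.0], [205.0, 223.0], [343.0, 398.0], [203.0, 398.0]]
28 80 [[343.0, 236.0], [202.0, 236.0], [339.0, 399.0], [207.0, 399.0]]
28 90 [[345.0, 252.0], [200.0, 252.0], [336.0, 395.0], [211.0, 395.0]]
```

View pics/w4.png

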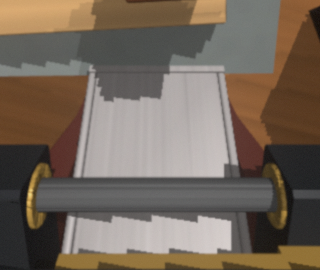

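Run:
```python
from h import *
W=cam('wrist');g=cv2.cvtColor(W['im'],cv2.COLOR_RGB2GRAY).astype(int)
for r in(212,216,220,235,260,280,300,320,366,385,395):
    row=g[r];d=row[2:]-row[:-2];k=[(int(i+1),int(d[i])) for i in range(150,400) if abs(d[i])>22 and abs(d[i])==max(abs(d[i-2:i+3]))]
    print(r,k)
for c in(240,330): print(c,g[205:232,c].tolist(), g[355:410:2,c].tolist())
```

```text
212 [(166, 28), (189, 25), (289, 31)]
216 [(165, 24), (209, 31), (212, -53), (289, 55), (343, -30)]
220 [(209, 40), (215, -49), (289, 61), (344, -33)]
235 [(207, 58), (213, -35), (217, -32), (282, 60), (338, -37), (345, -54), (396, -26)]
260 [(203, 69), (212, 43), (341, -58), (344, 42), (350, -76), (354, 35), (382, -28)]
280 [(200, 68), (207, -41), (344, -58), (347, 39), (353, -80), (368, 28), (385, -26)]
300 [(169, 26), (197, 69), (204, -47), (207, 44), (347, -53), (356, -79), (384, -33)]
320 [(154, 60), (158, -23), (169, -33), (194, 81), (201, -52), (204, 45), (344, -82), (359, -38), (394, 36), (399, -60)]
366 [(152, -51), (158, 27), (162, -27), (165, -32), (187, 76), (192, -46), (232, 57), (241, -23), (271, 68), (278, -33), (284, -26), (317, 73), (323, -38), (328, -27), (366, -39)]
385 [(184, 76), (192, -58), (195, 48), (351, -93), (369, -39)]
395 [(182, 74), (190, -54), (351, -93), (370, -32), (398, 26)]
240 [77, 76, 77, 76, 79, 78, 77, 78, 79, 79, 86, 85, 88, 87, 90, 88, 83, 82, 85, 89, 92, 90, 93, 89, 93, 90, 91] [88, 82, 80, 69, 93, 100, 168, 182, 182, 182, 183, 183, 185, 184, 184, 184, 185, 184, 185, 184, 187, 185, 186, 186, 158, 123, 120, 120]
330 [120, 119, 119, 120, 120, 121, 122, 120, 122, 124, 141, 162, 167, 169, 169, 163, 137, 129, 154, 169, 171, 172, 171, 170, 169, 170, 170] [91, 84, 77, 71, 92, 92, 132, 198, 200, 198, 199, 200, 200, 200, 202, 200, 201, 202, 202, 204, 202, 202, 204, 205, 169, 124, 118, 120]
```

```bash
cat >> h.py <<'E'
from scipy.optimize import least_squares
def fitface(c,rowb,L,Rr,o=None):
    """fit upper face: tool-frame bottom edge (bx, height above axis), lateral, tilt, from rows/cols of outer edges"""
    o=o or ctrl.get_obs(); M=R.from_rotvec(o['orientation']).as_matrix(); A=np.array(o['ee_pos'])-19*M[:,2]
    x,y,z=M[:,0],M[:,1],-M[:,2]
    def pt(p,t,side):
        th=np.radians(p[3]); ax=-np.sin(th)*x+np.cos(th)*z
        return A+p[0]*x+p[1]*z+(p[2]+side)*y+t*ax
    t=np.linspace(0,75,16)
    def res(p):
        e=[]
        for s,q in((28,L),(-28,Rr)):
            P=proj(c,[pt(p,k,s) for k in t]); 
            if s==28: a=P
            else: b=P
        if a[0,0]>b[0,0]: a,b=b,a
        e+= [np.interp(r,a[:,1],a[:,0])-u for r,u in L]+[np.interp(r,b[:,1],b[:,0])-u for r,u in Rr]+[a[0,1]-rowb,b[0,1]-rowb]
        return e
    r=least_squares(res,[35,5,0,50],diff_step=1e-4)
    th=np.radians(r.x[3]);s,k=np.sin(th),np.cos(th)
    # axis rel. cup: along -> h ; across -> half-thickness check (28)
    print('bx,bz,lat,tilt',r.x.round(2),'rms',np.sqrt((r.fun**2).mean()).round(2),'h',(r.x[0]*s-r.x[1]*k).round(1),'across',(r.x[0]*k+r.x[1]*s).round(1)); return r.x
E
python3 - <<'E'
from h import *
W=cam('wrist')
fitface(W,216,[(218,209),(260,203),(300,197),(366,187),(395,182)],[(235,346),(260,350),(280,353),(300,356),(320,359),(366,366),(395,370)])
E
```

```text
bx,bz,lat,tilt [37.82 13.77  1.45 35.88] rms 0.18 h 11.0 across 38.7
```

The fit gives a tilt of only 36°, and the cup has slid within the large pads (h=11). A grip at the very rim, with a small pad patch and a long lever, should pivot much better. I'll first right the cup against the stand's far edge, set it down there and re-grip.

>>> {"method": "move_arm", "body": {
  "steps": [
    [[-0.4,0,-0.2],0,1],
    [[-0.3,0,-0.5],0,1],
    [[0,-0.5,-0.8],0,1],
    [[0,-0.7,-0.9],0,1],
    [[0,-0.7,-0.9],0,1],
    [[0,-0.5,-0.6],0,1],
    [[0.5,0,0],0,1],
    [[0.8,0,0],0,1],
    [[1,0,0],0,1],
    [[1,0,0],0,1],
    [[1,0,0],0,1],
    [[1,0,0],0,1],
    [[1,0,0],0,1],
    [[1,0,0],0,1],
    [[1,0,0],0,1],
    [[1,0,0],0,1],
    [[1,0,0],0,1],
    [[0.8,0,0],0,1],
    [[0.4,0,0],0,1],
    [[0,0,0],0,1]
  ]
}}

```text
t: 14.22
ee_pos: [664.4, -3.7, 145.8]
orientation: [-3.113, -0.426, -0.001]
ft_force: [-0.3, -0.3, -4.0]
width: 55.7
grasp_force: 30.0
```

```bash
cat >> h.py <<'E'
C=np.array([507.1,-25.7]);ST=np.array([-.272,.962]);SF=np.array([.962,.272])
def sp():
    o=ctrl.get_obs();d=np.array(o['ee_pos'][:2])-C;print('t',round(o['t'],2),'stand t',(d@ST).round(1),'far D',(d@SF-85).round(1),'axis z',(o['ee_pos'][2]+19).round(1),'F',np.round(o['ft_force'],1),o['width'].round(1))
E
python3 -c "
from h import *
sp();plan(0,0,0,-74.2)"
```

```text
Traceback (most recent call last):
  File "h.py", line 62, in sp
    o=ctrl.get_obs();d=np.array(o['ee_pos'][:2])-C;print('t',round(o['t'],2),'stand t',(d@ST).round(1),'far D',(d@SF-85).round(1),'axis z',(o['ee_pos'][2]+19).round(1),'F',np.round(o['ft_force'],1),o['width'].round(1))
                                                                                                                                                                                                      ^^^^^^^^^^^^^^^^
AttributeError: 'float' object has no attribute 'round'
```

```bash
sed -i "s/o\['width'\].round(1)/round(o['width'],1)/" h.py
```

>>> {"method": "move_arm", "body": {
  "steps": [
    [[0,0,0.6],0,1],
    [[0,0,1],0,1],
    [[0,0,1],0,1],
    [[0,0,1],0,1],
    [[0,0,0.7],0,1],
    [[0,0,0.3],0,1],
    [[-0.6,0,0],0,1],
    [[-0.4,0,0],0,1],
    [[-0.15,0,0.06],0,1],
    [[-0.15,0,0.08],0,1],
    [[-0.15,0,0.09],0,1],
    [[-0.15,0,0.1],0,1],
    [[-0.15,0,0.11],0,1],
    [[-0.15,0,0.12],0,1],
    [[-0.15,0,0.12],0,1],
    [[-0.15,0,0.12],0,1],
    [[0,0,0],0,1]
  ]
}}

```text
t: 15.63
ee_pos: [614.7, -17.6, 14.9]
orientation: [3.112, 0.426, 0.018]
ft_force: [8.2, 8.0, 1.7]
width: 55.8
grasp_force: 30.0
```

```bash
cat >> h.py <<'E'
def edges():
    W=cam('wrist');save(W,'we%d.png'%int(ctrl.get_obs()['t']*100));g=cv2.cvtColor(W['im'],cv2.COLOR_RGB2GRAY).astype(int)
    for r in range(150,400,22):
        d=g[r,2:]-g[r,:-2];print(r,[(int(i+1),int(d[i])) for i in range(140,410) if abs(d[i])>25 and abs(d[i])==max(abs(d[i-2:i+3]))])
E
python3 -c "
from h import *
sp();edges()
import glob,os;f=sorted(glob.glob('pics/we*'),key=os.path.getmtime)[-1];W=cv2.imread(f);S=cam('side');T=cam('top')
q=proj(S,[[640,-10,40]])[0].astype(int);print(q);x,y=q;a=cv2.resize(S['im'][y-60:y+60,x-60:x+60,::-1],(400,400),interpolation=2)
b=cv2.copyMakeBorder(cv2.resize(W,(400,300)),0,100,0,0,0);cv2.imwrite('pics/p5.png',np.hstack([a,b]))"
```

```text
t 15.63 stand t -21.5 far D 20.7 axis z 33.9 F [8.2 8.  1.7] 55.8
150 []
172 []
194 [(219, 26), (334, -29)]
216 [(211, 27), (341, -33), (344, 30)]
238 [(203, 31), (349, -37), (352, 27)]
260 [(196, 29), (357, -40), (360, 27), (367, -27)]
282 [(188, 28), (365, -39), (375, -27)]
304 [(173, 36), (182, -36), (379, -47)]
326 [(152, 63), (157, -46), (177, 48), (186, -27), (367, 26), (374, -35), (396, 43), (397, 43), (401, -82)]
348 [(147, 98), (152, -68), (156, 27), (395, -28), (401, 58), (404, -49), (405, -49)]
370 [(147, 78), (152, -36), (163, -38), (186, 39), (366, -37), (406, -51)]
392 [(190, 49), (198, -32), (207, 42), (325, -49), (363, -30)]
[329 215]
```

View pics/p5.png

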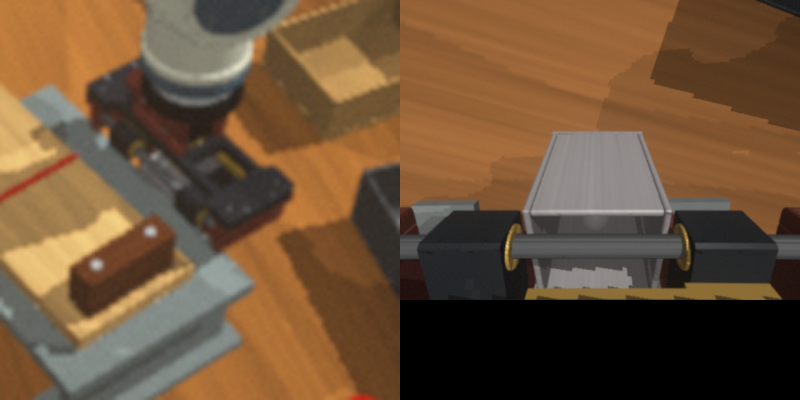

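The wrist view now shows the cup nearly upright, with its rim edge at composite row 212 and its base edge at row 132.

```bash
python3 -c "
from h import *
W=cam('wrist');sp();plan(0,0,0,-74.2)
fitface(W,185,[(194,219),(216,211),(238,203),(260,196),(282,188)],[(194,334),(216,343),(238,351),(260,359),(282,367)])"
```

```text
t 15.83 stand t -21.5 far D 20.8 axis z 34.0 F [8.6 9.1 3.2] 55.7
t 15.83 at [614.7 -17.6  15. ] tooly -74.4 shift [-23.5   -7.28   0.33] turn -0.05 tilt 0.62
bx,bz,lat,tilt [ 42.71 -20.23   1.75  10.27] rms 0.32 h 27.5 across 38.4
```

>>> {"method": "move_arm", "body": {
  "steps": [
    [[0.4,0,0],0,1],
    [[0.5,0,0],0,1],
    [[0.2,0,0.15],0,1],
    [[0,0,0.12],0,1],
    [[0,0,0],0,1],
    [[0,0,0],0,0.5],
    [[0,0,0],0,0],
    [[0,0,0],0,0],
    [[0,0,0],0,0],
    [[0,0,-0.6],0,0],
    [[0,0,-0.9],0,0],
    [[0,0,-0.9],0,0],
    [[0,0,0],0,0]
  ]
}}

```text
t: 16.92
ee_pos: [639.5, -11.2, 70.2]
orientation: [3.111, 0.425, 0.012]
ft_force: [0.9, 0.3, 0.7]
width: 88.1
grasp_force: 0.0
```

```bash
python3 -c "
from h import *
sp();edges();W=cam('wrist');g=cv2.cvtColor(W['im'],cv2.COLOR_RGB2GRAY)
for c in(240,275,310):
    d=g[2:,c].astype(int)-g[:-2,c];print(c,[(i+1,int(d[i])) for i in range(100,400) if abs(d[i])>22])"
```

```text
t 16.92 stand t -22.1 far D 46.4 axis z 89.2 F [0.9 0.3 0.7] 88.1
150 [(334, -30)]
172 [(315, -27)]
194 [(220, 39), (225, -65), (240, 28), (322, 56), (323, 56), (327, -39)]
216 [(222, 39), (226, -61), (321, 54), (322, 54), (326, -38)]
238 [(213, -27), (222, 58), (227, -60), (321, 56), (325, -40)]
260 [(164, -26), (196, 50), (223, 57), (228, -58), (234, 37), (307, -33), (319, 67), (324, -59), (356, -52), (357, -52)]
282 [(144, -45), (194, 50), (210, -27), (293, 26), (345, -31), (351, 56), (358, -69), (407, 37)]
304 [(283, 26), (296, -29), (308, 31), (343, -27), (350, 51), (368, -70)]
326 [(348, 34), (378, -40)]
348 []
370 [(152, 44), (167, 27), (171, -27), (241, -28), (371, 33), (400, -62), (401, -62)]
392 [(142, 37), (162, 33), (297, -34), (373, 35)]
240 [(180, 40), (181, 46), (184, -46), (185, -69), (186, -62), (187, -30), (240, 38), (241, 44), (273, 25), (274, 46), (275, 34), (277, -39), (278, -67), (279, -73), (280, -44), (318, 25), (319, 23), (326, -24), (327, -35), (361, 40), (362, 49), (363, 23), (367, -31), (368, -30), (384, 33), (385, 33)]
275 [(180, 35), (181, 33), (183, -25), (184, -49), (185, -62), (186, -47), (231, 40), (232, 35), (240, -25), (244, 38), (245, 35), (273, 35), (274, 53), (275, 27), (277, -47), (278, -71), (279, -73), (280, -41), (317, 24), (318, 30), (326, -26), (327, -29), (361, 38), (362, 48), (369, -31), (370, -32)]
310 [(180, 34), (181, 32), (183, -28), (184, -50), (185, -61), (186, -45), (263, 41), (264, 48), (273, 40), (274, 54), (275, 23), (277, -47), (278, -54), (279, -37), (296, -27), (327, -27), (362, 31)]
```

```bash
python3 -c "
from h import *
W=cam('wrist');q=onz(W,[[219.5,180.5],[328,180.5],[324.5,279.5],[223,279.5]],70);print(q.round(1),q.mean(0));
d=q[1]-q[0];print(np.linalg.norm(d),np.linalg.norm(q[2]-q[1]),np.degrees(np.arctan2(d[1],d[0])),(q.mean(0)[:2]-C)@SF-85)
plan(*q.mean(0)[:2],55,-74.2)"
```

```text
[[674.6  27.1  70. ]
 [689.1 -24.9  70. ]
 [635.8 -40.4  70. ]
 [621.   13.1  70. ]] [655.11553566  -6.25612121  70.        ]
53.94087570487997 55.43854231884704 -74.43504392380558 62.679680336414236
t 17.07 at [636.5 -11.1  65.5] tooly -74.4 shift [0.77 0.01 0.42] turn -0.05 tilt 0.06
```

>>> {"method": "move_arm", "body": {
  "steps": [
    [[0.77,0,0.2],0,0],
    [[0,0,0.18],0,0],
    [[0,0,0],0,0],
    [[0,0,0],0,1],
    [[0,0,0],0,1],
    [[0,0,0],0,1],
    [[0,0,0],0,1],
    [[0,0,0],0,1],
    [[0,0,-0.6],0,1],
    [[0,0,-1],0,1],
    [[0,0,-0.8],0,1],
    [[0,0,-0.3],0,1],
    [[-0.4,0,0],0,1],
    [[-0.5,0,0],0,1],
    [[-0.3,0,0],0,1],
    [[0,0,0],0,1]
  ]
}}

```text
t: 18.4
ee_pos: [623.2, -14.3, 121.5]
orientation: [-3.112, -0.425, 0.005]
ft_force: [-0.4, -0.6, -3.3]
width: 56.1
grasp_force: 30.0
```

```bash
python3 -c "
from h import *
sp()"
```

```text
t 18.4 stand t -20.6 far D 29.8 axis z 140.5 F [-0.4 -0.6 -3.3] 56.1
```

>>> {"method": "move_arm", "body": {
  "steps": [
    [[-0.15,0,-0.02],0,1],
    [[-0.17,0,-0.04],0,1],
    [[-0.17,0,-0.04],0,1],
    [[-0.17,0,-0.04],0,1],
    [[-0.17,0,0],0,1],
    [[-0.16,0,0.02],0,1],
    [[-0.16,0,0.02],0,1],
    [[-0.16,0,0.03],0,1],
    [[-0.14,0,0.06],0,1],
    [[-0.13,0,0.07],0,1],
    [[-0.13,0,0.07],0,1],
    [[-0.13,0,0.08],0,1],
    [[0,0,0],0,1]
  ]
}}

```text
t: 19.48
ee_pos: [585.8, -26.3, 120.1]
orientation: [3.111, 0.425, 0.015]
ft_force: [5.5, 1.1, 6.8]
width: 55.7
grasp_force: 30.0
```

```bash
python3 -c "
from h import *
sp();edges();W=cam('wrist');g=cv2.cvtColor(W['im'],cv2.COLOR_RGB2GRAY)
for c in(240,275,310):
    d=g[2:,c].astype(int)-g[:-2,c];print(c,[(i+1,int(d[i])) for i in range(60,400) if abs(d[i])>22])"
```

```text
t 19.48 stand t -22.0 far D -9.5 axis z 139.1 F [5.5 1.1 6.8] 55.7
150 [(223, 37), (230, 39), (322, -41), (328, -43)]
172 [(220, 43), (227, 43), (325, -42), (331, -45)]
194 [(158, -34), (217, 40), (224, 37), (328, -40), (331, 31), (335, -47), (342, 40), (343, 40)]
216 [(214, 41), (221, 41), (331, -37), (334, 35), (338, -44)]
238 [(317, -31), (338, 29)]
260 [(199, -45), (220, 39), (332, -38), (333, -38), (354, 37)]
282 [(180, -32), (225, 46), (232, 58), (314, -56), (329, -64), (369, 57)]
304 [(218, 97), (241, 32), (262, 39), (281, 32), (293, -27), (314, 26), (335, -107)]
326 [(152, 74), (157, -44), (212, 71), (286, -31), (307, 33), (337, -31), (341, -55), (396, 43), (399, -54)]
348 [(147, 112), (152, -69), (393, -28), (400, 26), (405, -50)]
370 [(147, 79), (153, -33), (158, 30), (163, -45), (198, 59), (260, -36), (299, 27), (323, -34), (349, -59), (405, -44)]
392 [(189, 80), (190, 80), (194, -60), (202, 54), (252, -29), (303, 30), (312, -40), (349, -60)]
240 [(127, 34), (128, 38), (228, -28), (229, -48), (230, -45), (271, 51), (272, 55), (273, 26), (284, -24), (285, -43), (286, -30), (305, 25), (306, 24), (326, -52), (327, -69), (328, -45), (361, 60), (362, 60), (363, 25), (376, -37), (377, -40), (387, 32), (388, 32)]
275 [(127, 34), (128, 36), (228, -30), (229, -48), (230, -47), (231, -24), (269, 40), (270, 57), (271, 34), (284, -27), (285, -51), (286, -39), (304, 38), (305, 30), (326, -50), (327, -68), (328, -44), (362, 34)]
310 [(127, 32), (128, 28), (130, -27), (132, 28), (228, -37), (229, -47), (230, -39), (277, 54), (278, 58), (279, 25), (284, -37), (285, -48), (286, -25), (326, -53), (327, -69), (328, -42), (361, 57), (362, 61), (363, 25), (375, -42), (376, -44), (389, 38), (390, 42), (395, -31), (396, -37)]
```

```bash
python3 -c "
from h import *
sp();W=cam('wrist')
p=fitface(W,127,[(150,223),(172,220),(194,217),(216,214)],[(150,328),(172,331),(194,335),(216,338)])"
```

```text
t 19.58 stand t -22.0 far D -9.4 axis z 139.1 F [5.4 1.2 7.5] 55.7
bx,bz,lat,tilt [ 69.72 -48.25   1.17  34.42] rms 0.27 h 79.2 across 30.2
```

```bash
python3 - <<'E'
import re
s=open('h.py').read()
s=s.replace("def fitface(c,rowb,L,Rr,o=None):","def fitface(c,rowb,L,Rr,o=None,rowm=None):").replace("        return e\n    r=least","        if rowm: e+=[2*(proj(c,[pt(p,70,28)])[0,1]-rowm)]\n        return e\n    r=least")
open('h.py','w').write(s)
E
python3 -c "
from h import *
W=cam('wrist')
p=fitface(W,127,[(150,223),(172,220),(194,217),(216,214)],[(150,328),(172,331),(194,335),(216,338)],rowm=229)
p=fitface(W,125.5,[(150,223),(172,220),(194,217),(216,214)],[(150,328),(172,331),(194,335),(216,338)],rowm=230.5)"
```

```text
bx,bz,lat,tilt [ 73.75  -1.98   1.15 117.82] rms 6.69 h 64.3 across -36.2
bx,bz,lat,tilt [ 74.32  -2.66   1.15 116.08] rms 6.49 h 65.6 across -35.1
```

```bash
sed -i 's/\[35,5,0,50\],diff_step=1e-4)/x0,diff_step=1e-4,bounds=([-20,-90,-20,-5],[110,60,20,100]))/; s/o=None,rowm=None):/o=None,rowm=None,x0=(60,-30,0,45)):/' h.py
python3 -c "
from h import *
W=cam('wrist')
a=[(150,223),(172,220),(194,217),(216,214)],[(150,328),(172,331),(194,335),(216,338)]
p=fitface(W,127,*a,rowm=229); p=fitface(W,127,*a,rowm=229,x0=(60,-30,0,20))
b=cv2.imread('pics/'+sorted(__import__('os').listdir('pics'))[0]) 
cv2.imwrite('pics/p6.png',W['im'][80:400,150:420,::-1])"
```

```text
bx,bz,lat,tilt [ 69.8  -48.3    1.18  34.35] rms 0.26 h 79.3 across 30.4
bx,bz,lat,tilt [ 69.8  -48.3    1.18  34.35] rms 0.26 h 79.3 across 30.4
```

View pics/p6.png

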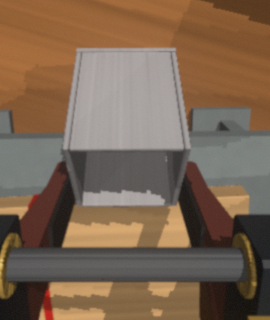

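>>> {"method": "move_arm", "body": {
  "steps": [
    [[0.1,0,-0.3],0,1],
    [[0.5,0,-0.2],0,1],
    [[0.6,0,0],0,1],
    [[0.4,0,0.4],0,1],
    [[0,0,0.8],0,1],
    [[0,0,0.7],0,1],
    [[0,0,0.5],0,1],
    [[0,0,0.3],0,1],
    [[0,0,0],0,1],
    [[0,0,0],0,1]
  ]
}}

```text
t: 20.57
ee_pos: [620.0, -15.6, 62.3]
orientation: [-3.113, -0.425, 0.001]
ft_force: [-0.2, -0.2, -4.0]
width: 55.3
grasp_force: 30.0
```

```bash
python3 -c "
from h import *
sp()"
```

```text
t 20.57 stand t -21.0 far D 26.3 axis z 81.3 F [-0.2 -0.2 -4. ] 55.3
```

>>> {"method": "move_arm", "body": {
  "steps": [
    [[0,0,0.08],0,1],
    [[0,0,0],0,1],
    [[0,0,0],0,1]
  ]
}}

```text
t: 20.82
ee_pos: [620.6, -15.6, 61.2]
orientation: [3.112, 0.425, 0.002]
ft_force: [-0.2, 0.4, -2.5]
width: 55.7
grasp_force: 30.0
```

>>> {"method": "move_arm", "body": {
  "steps": [
    [[0,0,0],0,0.3],
    [[0,0,0],0,0],
    [[0,0,0],0,0],
    [[0,0,0],0,0],
    [[0,0,0],0,0],
    [[0,0,-0.3],0,0],
    [[0,0,0],0,0]
  ]
}}

```text
t: 21.4
ee_pos: [620.9, -15.6, 69.2]
orientation: [3.112, 0.425, 0.002]
ft_force: [0.7, -0.0, 0.8]
width: 87.6
grasp_force: 0.0
```

```bash
python3 -c "
from h import *
sp();edges();W=cam('wrist');g=cv2.cvtColor(W['im'],cv2.COLOR_RGB2GRAY)
for c in(240,275,310):
    d=g[2:,c].astype(int)-g[:-2,c];print(c,[(i+1,int(d[i])) for i in range(60,400) if abs(d[i])>30])"
```

```text
t 21.4 stand t -21.2 far D 27.3 axis z 88.2 F [ 0.7 -0.   0.8] 87.6
150 [(220, 43), (224, -64), (240, 29), (313, -33), (327, 59), (332, -34)]
172 [(221, 48), (226, -62), (326, 61), (331, -32)]
194 [(214, -32), (221, 58), (227, -65), (325, 63)]
216 [(206, -30), (223, 61), (228, -54), (231, 42), (320, -38), (324, 55), (329, -28)]
238 [(297, 27)]
260 [(142, -46), (147, 29), (165, -26), (196, 60), (210, -26), (290, 27), (357, -70), (388, 46)]
282 [(145, -38), (194, 54), (280, 30), (346, -28), (353, 50), (358, -68)]
304 [(189, 29), (335, -37), (364, 37), (368, -58)]
326 [(175, 36), (183, 29), (332, -29), (361, 30), (378, -72)]
348 []
370 [(152, 34), (379, 45), (400, -68)]
392 [(160, -36), (171, 47), (309, -52), (394, 38)]
240 [(116, 48), (117, 50), (120, -47), (121, -62), (122, -52), (196, 43), (197, 48), (220, 33), (221, 36), (223, -31), (224, -51), (225, -60), (226, -41), (326, -35), (327, -49), (361, 33), (362, 36), (366, -31), (367, -31), (381, 35), (382, 48), (394, 38), (395, 39)]
275 [(116, 47), (117, 48), (120, -50), (121, -58), (122, -42), (184, 33), (185, 37), (198, 41), (199, 46), (220, 34), (221, 38), (224, -53), (225, -66), (226, -44), (326, -38), (327, -49), (361, 32), (362, 40), (369, -33), (383, 44), (384, 42), (393, 45)]
310 [(116, 36), (117, 38), (120, -44), (121, -58), (122, -44), (211, 36), (212, 37), (220, 42), (221, 37), (224, -46), (225, -40), (326, -40), (327, -48), (388, 43), (389, 42), (391, 44), (392, 37), (397, -35), (398, -37)]
```

```bash
python3 -c "
from h import *
W=cam('wrist');q=onz(W,[[217.5,116],[333.5,116],[328.5,226],[223,226]],70);m=q.mean(0);print(m);
d=q[1]-q[0];print(np.linalg.norm(d),np.linalg.norm(q[2]-q[1]),np.degrees(np.arctan2(d[1],d[0])),(m[:2]-C)@SF-85)
g=m[:2]+17*SF
plan(*g,51,-74.2)"
```

```text
[668.24052117  -3.43138315  70.        ]
54.96243317745728 55.73847160043726 -74.4219925518748 76.07424515185727
t 21.55 at [620.4 -15.6  68.3] tooly -74.4 shift [2.65 0.04 0.69] turn -0.05 tilt 0.03
```

>>> {"method": "move_arm", "body": {
  "steps": [
    [[0.9,0,0],0,0],
    [[0.9,0,0],0,0],
    [[0.85,0,0.3],0,0],
    [[0,0,0.4],0,0],
    [[0,0,0],0,0],
    [[0,0,0],0,1],
    [[0,0,0],0,1],
    [[0,0,0],0,1],
    [[0,0,0],0,1],
    [[0,0,0],0,1],
    [[0,0,-0.6],0,1],
    [[0,0,-1],0,1],
    [[0,0,-1],0,1],
    [[-0.4,0,-0.4],0,1],
    [[-0.7,0,0],0,1],
    [[-0.5,0,0],0,1],
    [[-0.2,0,0],0,1],
    [[0,0,0],0,1]
  ]
}}

```text
t: 23.05
ee_pos: [639.6, -10.1, 125.9]
orientation: [-3.113, -0.425, -0.0]
ft_force: [0.3, -0.4, -3.1]
width: 55.6
grasp_force: 30.0
```

```bash
python3 -c "
from h import *
sp()"
```

```text
t 23.05 stand t -21.0 far D 46.7 axis z 144.9 F [ 0.3 -0.4 -3.1] 55.6
```

>>> {"method": "move_arm", "body": {
  "steps": [
    [[-0.2,0,-0.07],0,1],
    [[-0.22,0,-0.08],0,1],
    [[-0.22,0,-0.08],0,1],
    [[-0.22,0,-0.08],0,1],
    [[-0.22,0,-0.08],0,1],
    [[-0.22,0,-0.02],0,1],
    [[-0.22,0,-0.01],0,1],
    [[-0.22,0,0],0,1],
    [[-0.22,0,0],0,1],
    [[-0.22,0,0.01],0,1],
    [[0,0,0],0,1]
  ]
}}

```text
t: 23.97
ee_pos: [590.9, -24.2, 137.9]
orientation: [3.112, 0.425, 0.011]
ft_force: [3.8, 2.5, 5.5]
width: 55.9
grasp_force: 30.0
```

```bash
python3 -c "
from h import *
sp();edges();W=cam('wrist');g=cv2.cvtColor(W['im'],cv2.COLOR_RGB2GRAY)
for c in(240,275,310):
    d=g[2:,c].astype(int)-g[:-2,c];print(c,[(i+1,int(d[i])) for i in range(20,330) if abs(d[i])>25])"
```

```text
t 23.97 stand t -21.3 far D -4.0 axis z 156.9 F [3.8 2.5 5.5] 55.9
150 []
172 [(226, 47), (319, -33), (325, -44)]
194 [(166, -33), (223, 40), (224, 40), (230, 40), (322, -45), (328, -43), (335, -27), (336, -27), (339, 44)]
216 [(221, 64), (225, -26), (228, 31), (325, -38), (331, -43)]
238 [(214, -27), (218, 54), (225, 35), (327, -35), (330, 33), (334, -26)]
260 [(199, -42), (217, 35), (316, -32), (335, -36), (354, 42)]
282 [(183, -61), (223, 35), (329, -41), (369, 49)]
304 [(218, 62), (304, 38), (335, -98)]
326 [(152, 80), (157, -42), (211, 76), (277, -30), (299, 34), (330, -31), (341, -53), (401, -46)]
348 [(147, 114), (152, -71), (401, 28), (405, -46)]
370 [(147, 80), (153, -36), (157, 29), (163, -44), (196, 78), (200, -47), (207, 46), (255, -36), (289, 37), (310, -38), (344, -48), (405, -43)]
392 [(189, 91), (203, -58), (210, 53), (248, -38), (291, 36), (302, -40), (347, -47)]
240 [(151, 38), (152, 38), (256, -37), (257, -53), (258, -41), (289, 46), (290, 58), (291, 30), (301, -36), (302, -36), (321, 26), (322, 39), (326, -47), (327, -65), (328, -43)]
275 [(151, 43), (152, 38), (256, -40), (257, -48), (258, -32), (288, 51), (289, 60), (290, 29), (301, -40), (302, -34), (321, 30), (322, 39), (326, -48), (327, -63), (328, -39)]
310 [(150, 31), (151, 48), (152, 34), (256, -43), (257, -48), (258, -27), (301, 39), (302, 46), (326, -46), (327, -61), (328, -42)]
```

```bash
cat >> h.py <<'E'
def auto(rowb,rowm,lat=10):
    """auto edges of upper face between rows -> fit; pivot 10 mm above tips"""
    W=cam('wrist');g=cv2.GaussianBlur(cv2.cvtColor(W['im'],cv2.COLOR_RGB2GRAY),(3,3),0).astype(int);L=[];Rr=[]
    for r in range(int(rowb)+12,int(rowm)-12,8):
        d=g[r,2:]-g[r,:-2];a=[i+1 for i in range(180,250) if d[i]>18 and d[i]==d[i-2:i+3].max()];b=[i+1 for i in range(300,370) if d[i]<-15 and d[i]==d[i-2:i+3].min()]
        if a:L.append((r,a[0]))
        if b:Rr.append((r,b[-1]))
    # drop outliers from a straight line
    def cl(Q):
        Q=np.array(Q,float);
        for _ in range(3):
            f=np.polyfit(Q[:,0],Q[:,1],1);e=abs(np.polyval(f,Q[:,0])-Q[:,1]);Q=Q[e<=max(1.5,2*np.median(e))]
        return [tuple(q) for q in Q]
    p=fitface(W,rowb,cl(L),cl(Rr),rowm=rowm);th=np.radians(p[3]);s,k=np.sin(th),np.cos(th);bz=p[1]+9
    print('tilt',p[3].round(1),'rel pivot h',(p[0]*s-bz*k).round(1),'across',(p[0]*k+bz*s).round(1),'d',(56-p[0]*k-bz*s).round(1)); return p
E
python3 -c "
from h import *
auto(151,257)"
```

```text
bx,bz,lat,tilt [ 55.59 -51.91   1.13  36.16] rms 0.38 h 74.7 across 14.3
tilt 36.2 rel pivot h 67.4 across 19.6 d 36.4
```

>>> {"method": "move_arm", "body": {
  "steps": [
    [[-0.16,0,0.08],0,1],
    [[-0.16,0,0.08],0,1],
    [[-0.16,0,0.08],0,1],
    [[-0.16,0,0.08],0,1],
    [[-0.14,0,0.11],0,1],
    [[-0.14,0,0.11],0,1],
    [[-0.14,0,0.11],0,1],
    [[-0.14,0,0.11],0,1],
    [[0,0,0],0,1]
  ]
}}

```text
t: 24.87
ee_pos: [561.4, -33.0, 118.9]
orientation: [3.111, 0.426, 0.008]
ft_force: [-2.1, -0.8, 13.1]
width: 55.9
grasp_force: 30.0
```

```bash
cat >> h.py <<'E'
def rows():
    W=cam('wrist');g=cv2.cvtColor(W['im'],cv2.COLOR_RGB2GRAY).astype(int)
    for c in(245,275,305):
        d=g[2:,c]-g[:-2,c];print(c,[(i+1,int(d[i])) for i in range(20,330) if abs(d[i])>25 and abs(d[i])==abs(d[i-3:i+4]).max()])
E
python3 -c "
from h import *
sp();rows()"
```

```text
t 24.87 stand t -21.7 far D -34.8 axis z 137.9 F [-2.1 -0.8 13.1] 55.9
245 [(124, 57), (129, -38), (275, -43), (318, 32), (327, -63)]
275 [(124, 60), (132, 49), (275, -46), (320, 34), (327, -60)]
305 [(124, 71), (132, 53), (275, -46), (327, -28)]
```

```bash
python3 -c "
from h import *
auto(123.5,275.5)"
```

```text
bx,bz,lat,tilt [ 73.24 -16.31   1.54  63.97] rms 0.45 h 73.0 across 17.5
tilt 64.0 rel pivot h 69.0 across 25.6 d 30.4
```

>>> {"method": "move_arm", "body": {
  "steps": [
    [[-0.08,0,0.14],0,1],
    [[-0.07,0,0.15],0,1],
    [[-0.05,0,0.15],0,1],
    [[-0.04,0,0.14],0,1],
    [[0,0,0],0,1]
  ]
}}

```text
t: 25.38
ee_pos: [558.7, -33.8, 107.8]
orientation: [3.111, 0.426, 0.017]
ft_force: [-4.3, 5.0, 37.9]
width: 55.8
grasp_force: 30.0
```

```bash
python3 -c "
from h import *
sp();rows()"
```

```text
t 25.38 stand t -21.8 far D -37.6 axis z 126.8 F [-4.3  5.  37.9] 55.8
245 [(124, 51), (130, -31), (289, -41), (327, -32)]
275 [(124, 56), (130, -38), (289, -43), (327, -31)]
305 [(124, 70), (131, -48), (289, -36), (327, -35)]
```

```bash
python3 -c "
from h import *
p=auto(123.5,289.5)"
```

```text
bx,bz,lat,tilt [73.73 -3.61  1.47 67.04] rms 0.64 h 69.3 across 25.4
tilt 67.0 rel pivot h 65.8 across 33.7 d 22.3
```

Lift is blocked: Fz is 38 N, most likely the lip touching the plank's edge. I'll back off and pivot closer to the ledge.

>>> {"method": "move_arm", "body": {
  "steps": [
    [[0,0,-0.4],0,1],
    [[0.4,0,-0.2],0,1],
    [[0.3,0,0.1],0,1],
    [[0,0,0.2],0,1],
    [[0,0,0.1],0,1],
    [[0,0,0.1],0,1],
    [[0,0,0.1],0,1],
    [[0,0,0.1],0,1],
    [[0,0,0.1],0,1],
    [[0,0,0.1],0,1],
    [[0,0,0],0,1]
  ]
}}

```text
t: 26.4
ee_pos: [572.9, -29.1, 98.9]
orientation: [3.112, 0.425, 0.009]
ft_force: [-7.7, 3.5, 39.7]
width: 55.6
grasp_force: 30.0
```

```bash
python3 -c "
from h import *
sp();rows()"
```

```text
t 26.4 stand t -21.2 far D -22.6 axis z 117.9 F [-7.7  3.5 39.7] 55.6
245 [(126, 51), (135, 39), (294, -37), (327, -30)]
275 [(126, 54), (133, -44), (294, -38), (327, -30)]
305 [(126, 66), (133, -55), (294, -34), (327, -31)]
```

```bash
python3 -c "
from h import *
p=auto(125.5,294.5)
W=cam('wrist');S=cam('side');q=proj(S,[[590,-25,105]])[0].astype(int);x,y=q
a=cv2.resize(S['im'][y-50:y+50,x-50:x+50,::-1],(400,400),interpolation=2);b=cv2.resize(W['im'][100:400,140:440,::-1],(400,400))
cv2.imwrite('pics/p7.png',np.hstack([a,b]))"
```

```text
bx,bz,lat,tilt [73.16 -0.79  1.47 66.84] rms 0.54 h 67.6 across 28.1
tilt 66.8 rel pivot h 64.0 across 36.3 d 19.7
```

View pics/p7.png

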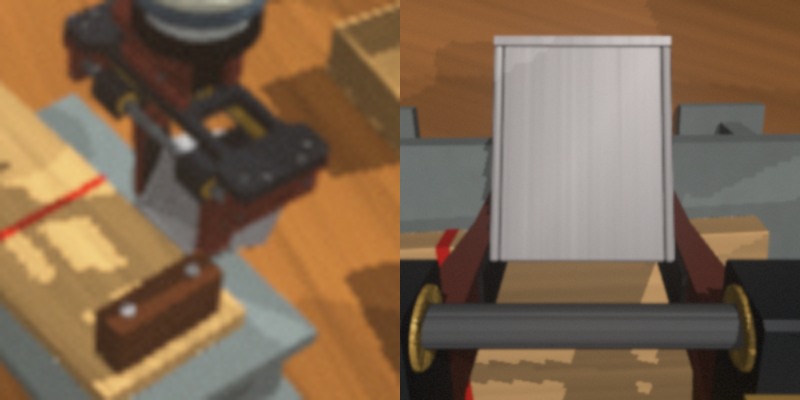

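The composite shows the cup held at about 67–70°, its upper face filling the wrist view and the stand edge below it. I'll retry with the contact nearer the cup's bottom, which gives a longer lever and keeps the lip clear of the plank.

>>> {"method": "move_arm", "body": {
  "steps": [
    [[0,0,-0.5],0,1],
    [[-0.3,0,-0.4],0,1],
    [[-0.5,0,0],0,1],
    [[-0.13,0,0],0,1],
    [[0,0,0.2],0,1],
    [[0,0,0.12],0,1],
    [[0,0,0.1],0,1],
    [[-0.03,0,0.1],0,1],
    [[-0.03,0,0.1],0,1],
    [[0,0,0],0,1]
  ]
}}

```text
t: 27.43
ee_pos: [548.5, -35.6, 104.9]
orientation: [3.113, 0.425, 0.006]
ft_force: [-11.0, 4.1, 36.5]
width: 56.1
grasp_force: 30.0
```

```bash
python3 -c "
from h import *
sp();rows()"
```

```text
t 27.43 stand t -20.8 far D -47.8 axis z 123.9 F [-11.    4.1  36.5] 56.1
245 [(133, 52), (140, -33), (142, 33), (307, -33), (327, -29)]
275 [(133, 57), (140, -38), (308, -31), (327, -26)]
305 [(133, 72), (140, -54), (308, -33), (327, -26)]
```

```bash
python3 -c "
from h import *
auto(132.5,308)
W=cam('wrist')
for th in(60,67,75,82,90): print(th,cupcorner(W,th,66))"
```

```text
bx,bz,lat,tilt [70.72  4.65  1.55 66.43] rms 0.63 h 63.0 across 32.5
tilt 66.4 rel pivot h 59.4 across 40.8 d 15.2
60 [[335.0, 130.0], [211.0, 130.0], [342.0, 290.0], [204.0, 290.0]]
67 [[338.0, 130.0], [207.0, 130.0], [342.0, 298.0], [204.0, 298.0]]
75 [[343.0, 134.0], [202.0, 134.0], [341.0, 307.0], [204.0, 307.0]]
82 [[347.0, 141.0], [198.0, 141.0], [341.0, 315.0], [204.0, 315.0]]
90 [[352.0, 154.0], [192.0, 154.0], [340.0, 323.0], [205.0, 323.0]]
```

```bash
python3 -c "
from h import *
W=cam('wrist');g=cv2.cvtColor(W['im'],cv2.COLOR_RGB2GRAY).astype(int)
for r in range(128,320,16):
    d=g[r,2:]-g[r,:-2];print(r,[(int(i+1),int(d[i])) for i in list(range(185,245))+list(range(310,370)) if abs(d[i])>15 and abs(d[i])==abs(d[i-1:i+2]).max()])
S=cam('side')
"
```

```text
128 []
144 [(208, 44), (213, -31), (216, 55), (337, -59), (339, 42), (344, -58)]
160 [(209, 49), (213, -48), (216, 40), (337, -69), (339, 40), (345, -52)]
176 [(209, 29), (210, 29), (213, -52), (216, 43), (337, -64), (340, 41), (345, -37)]
192 [(208, 31), (213, -41), (216, 33), (337, -46), (340, 38), (345, -49)]
208 [(208, 35), (212, -41), (215, 39), (338, -56), (340, 40), (345, -40)]
224 [(200, -21), (206, 46), (212, -43), (215, 44), (338, -58), (341, 36), (346, -25)]
240 [(201, -38), (207, 41), (212, -34), (215, 33), (338, -49), (341, 38), (346, -28)]
256 [(201, -73), (206, 61), (211, -33), (214, 37), (339, -38), (341, 33), (347, -64), (352, 46), (362, -42)]
272 [(191, -56), (205, 67), (211, -39), (214, 45), (339, -50), (341, 36), (347, -60), (362, -17)]
288 [(205, 67), (211, -33), (213, 33), (339, -51), (342, 39), (348, -78)]
304 [(204, 63), (210, -32), (213, 39), (339, -41), (342, 40), (346, -56)]
```

```bash
python3 -c "
from h import *
o=ctrl.get_obs();M=R.from_rotvec(o['orientation']).as_matrix();F=M.T@np.array(o['ft_force']);m=M.T@np.array(o['moment'])
print('F tool',F.round(2),'M tool',m.round(3),'width',o['width'],o['grasp_force'],o['joint_torque'].round(2))
c=cams.get_image('wrist');print(np.array(c['mount']).round(2),c['camera_matrix'][0][0])"
```

```text
F tool [ -7.86  -7.42 -36.57] M tool [ 0.907 -1.285 -0.096] width 55.547517431630666 30.015116035938263 [ -2.31 -32.27 -16.52  -0.57  -2.75   0.09]
[[   0.     -0.95   -0.3    83.11]
 [   1.      0.     -0.      1.42]
 [   0.     -0.3     0.95 -161.8 ]
 [   0.      0.      0.      1.  ]] 326.4887744922249
```

The cup seems to jam against the edge, so I'll press its bottom corner on a flat surface instead. The plank top between the block and the tin is well supported, and a flat surface limits the tilt to 90°.

>>> {"method": "move_arm", "body": {
  "steps": [
    [[0,0,-0.6],0,1],
    [[0,0,-0.8],0,1],
    [[-0.4,-0.4,-0.5],0,1],
    [[-0.7,-0.7,0],0,1],
    [[-0.7,-0.7,0],0,1],
    [[-0.6,-0.6,0],0,1],
    [[-0.3,-0.24,0],0,1],
    [[0,0,0.4],0,1],
    [[0,0,0.4],0,1],
    [[0,0,0.2],0,1],
    [[0,0,0],0,1]
  ]
}}

```text
t: 28.65
ee_pos: [463.8, 9.0, 122.4]
orientation: [-3.112, -0.425, 0.004]
ft_force: [-1.6, -0.1, -3.3]
width: 55.9
grasp_force: 30.0
```

```bash
cat >> h.py <<'E'
def fm():
    o=ctrl.get_obs();M=R.from_rotvec(o['orientation']).as_matrix();print('Ftool',(M.T@np.array(o['ft_force'])).round(1),'Mtool',(M.T@np.array(o['moment'])).round(3))
E
python3 -c "
from h import *
sp();fm();rows()"
```

```text
t 28.65 stand t 45.2 far D -117.2 axis z 141.4 F [-1.6 -0.1 -3.3] 55.9
Ftool [-1.5 -0.3  3.3] Mtool [ 0.039 -0.277  0.025]
245 [(114, 41), (139, -28), (308, -48)]
275 [(112, 38), (133, 29), (140, -36), (308, -52)]
305 [(110, 31), (133, 35), (140, -50), (308, -50)]
```

>>> {"method": "move_arm", "body": {
  "steps": [
    [[-0.04,0,0.12],0,1],
    [[-0.06,0,0.12],0,1],
    [[-0.06,0,0.12],0,1],
    [[-0.06,0,0.12],0,1],
    [[0,0,0],0,1]
  ]
}}

```text
t: 29.12
ee_pos: [459.6, 7.5, 113.3]
orientation: [3.112, 0.425, 0.004]
ft_force: [-3.9, -1.9, 11.0]
width: 56.3
grasp_force: 30.0
```

```bash
python3 -c "
from h import *
sp();fm();rows()"
```

```text
t 29.12 stand t 44.9 far D -121.7 axis z 132.3 F [-3.9 -1.9 11. ] 56.3
Ftool [ -4.2   0.8 -11. ] Mtool [ 0.017 -0.432  0.018]
245 [(106, 38), (320, -52)]
275 [(104, 39), (320, -51)]
305 [(102, 34), (144, -28), (320, -49)]
```

```bash
python3 -c "
from h import *
W=cam('wrist');g=cv2.cvtColor(W['im'],cv2.COLOR_RGB2GRAY).astype(int);print(g[120:165:2,305].tolist(),g[120:165:2,330].tolist())
auto(137,320)"
```

```text
[127, 126, 126, 126, 126, 127, 125, 126, 129, 149, 157, 156, 150, 122, 143, 145, 146, 146, 146, 147, 146, 147, 145] [127, 128, 130, 130, 127, 129, 128, 127, 128, 160, 172, 171, 155, 127, 151, 154, 154, 153, 153, 153, 152, 153, 152]
bx,bz,lat,tilt [65.81  1.49  1.49 59.05] rms 3.13 h 55.7 across 35.1
tilt 59.0 rel pivot h 51.0 across 42.8 d 13.2
```

```bash
python3 -c "
from h import *
W=cam('wrist');g=cv2.cvtColor(W['im'],cv2.COLOR_RGB2GRAY).astype(int)
for r in range(146,318,20):
    d=g[r,2:]-g[r,:-2];print(r,[(int(i+1),int(d[i])) for i in list(range(185,245))+list(range(310,370)) if abs(d[i])>12 and abs(d[i])==abs(d[i-1:i+2]).max()])"
```

```text
146 [(205, 15), (210, -32), (213, 28), (339, -16), (340, -16), (344, 22), (347, -17)]
166 [(206, 22), (209, -32), (212, 25), (341, -46), (343, 35), (348, -13)]
186 [(205, 21), (209, -29), (210, -29), (212, 25), (213, 25), (341, -41), (343, 35)]
206 [(205, 22), (209, -28), (210, -28), (212, 27), (341, -42), (343, 34), (348, -13)]
226 [(199, -29), (204, 33), (210, -28), (212, 25), (341, -35), (343, 31), (348, -13)]
246 [(198, -30), (204, 30), (209, -26), (210, -26), (212, 25), (213, 25), (341, -34), (343, 30), (348, -14)]
266 [(195, -54), (196, -54), (204, 54), (210, -25), (212, 25), (341, -32), (343, 29), (349, -53), (357, 48)]
286 [(204, 47), (210, -27), (212, 27), (341, -35), (343, 29), (349, -56)]
306 [(204, 57), (210, -26), (212, 26), (341, -31), (344, 28), (348, -70), (357, 13)]
```

>>> {"method": "move_arm", "body": {
  "steps": [
    [[-0.05,0,0.11],0,1],
    [[-0.05,0,0.11],0,1],
    [[-0.04,0,0.11],0,1],
    [[0,0,0],0,1]
  ]
}}

```text
t: 29.65
ee_pos: [455.7, 6.5, 105.0]
orientation: [3.112, 0.425, 0.003]
ft_force: [-5.2, -2.3, 11.0]
width: 55.5
grasp_force: 30.0
```

```bash
cat >> h.py <<'E'
def man():
    W=cam('wrist');g=cv2.cvtColor(W['im'],cv2.COLOR_RGB2GRAY).astype(int)
    for c in(305,330):
        d=g[2:,c]-g[:-2,c];print(c,[(i+1,int(d[i])) for i in range(100,330) if abs(d[i])>18 and abs(d[i])==abs(d[i-2:i+3]).max()])
    for r in(166,186,226,266,306):
        d=g[r,2:]-g[r,:-2];print(r,[(int(i+1),int(d[i])) for i in list(range(185,235))+list(range(325,370)) if abs(d[i])>10 and abs(d[i])==abs(d[i-1:i+2]).max()])
E
python3 -c "
from h import *
sp();fm();man()"
```

```text
t 29.65 stand t 44.9 far D -125.7 axis z 124.0 F [-5.2 -2.3 11. ] 55.5
Ftool [ -5.6   0.9 -11. ] Mtool [-0.127 -0.526  0.061]
305 [(146, 30), (327, -53)]
330 [(145, 26), (327, -56)]
166 [(198, -14), (200, 17), (205, -31), (208, 38), (345, -39), (348, 37), (354, -21)]
186 [(198, -13), (201, 17), (206, -26), (208, 27), (345, -38), (347, 29), (348, 29), (352, -11), (353, -11)]
226 [(198, -28), (201, 34), (207, -27), (209, 30), (344, -39), (346, 31), (352, -18), (354, 14)]
266 [(194, -44), (201, 59), (208, -26), (210, 32), (343, -36), (346, 28), (351, -54), (357, 49)]
306 [(202, 63), (208, -23), (209, -23), (211, 30), (342, -36), (344, 26), (351, -72), (357, 13)]
```

```bash
python3 -c "
from h import *
W=cam('wrist')
p=fitface(W,145,[(166,200),(186,200.5),(226,201),(266,201.3),(306,202)],[(166,354),(186,353.3),(226,352.5),(266,351.5),(306,351)],x0=(70,5,0,80))
th=np.radians(p[3]);s,k=np.sin(th),np.cos(th);bz=p[1]+9;print((p[0]*s-bz*k).round(1),(p[0]*k+bz*s).round(1))"
```

```text
bx,bz,lat,tilt [68.45 23.32  1.57 77.02] rms 0.21 h 61.5 across 38.1
59.4 46.9
```

>>> {"method": "move_arm", "body": {
  "steps": [
    [[-0.03,0,0.09],0,1],
    [[-0.03,0,0.09],0,1],
    [[0,0,0],0,1]
  ]
}}

```text
t: 30.0
ee_pos: [454.1, 6.0, 100.5]
orientation: [3.112, 0.425, 0.002]
ft_force: [-6.6, -2.5, 11.9]
width: 55.8
grasp_force: 30.0
```

```bash
python3 -c "
from h import *
sp();fm();man()"
```

```text
t 30.0 stand t 44.9 far D -127.3 axis z 119.5 F [-6.6 -2.5 11.9] 55.8
Ftool [ -7.    0.7 -12. ] Mtool [-0.174 -0.595  0.085]
305 [(152, 34), (327, -48)]
330 [(153, 30), (327, -34)]
166 [(195, -13), (198, 14), (202, -28), (205, 30), (348, -36), (351, 34), (357, -21)]
186 [(198, 13), (203, -29), (206, 34), (347, -33), (350, 30), (355, -16), (358, 16)]
226 [(196, -30), (199, 34), (205, -24), (207, 24), (346, -36), (348, 28), (354, -12), (356, 12)]
266 [(191, -34), (195, -31), (196, -31), (200, 49), (206, -28), (209, 32), (344, -34), (347, 26), (353, -49), (357, 45)]
306 [(195, -12), (201, 55), (207, -22), (208, -22), (210, 25), (343, -33), (346, 24), (352, -71), (357, 15)]
```

```bash
python3 -c "
from h import *
W=cam('wrist')
p=fitface(W,152,[(166,197.5),(186,198),(226,199),(266,200),(306,201)],[(166,357),(186,355.8),(226,354.5),(266,353.2),(306,352)],x0=(70,5,0,80))
th=np.radians(p[3]);s,k=np.sin(th),np.cos(th);bz=p[1]+9;print((p[0]*s-bz*k).round(1),(p[0]*k+bz*s).round(1))
o=ctrl.get_obs();t=np.array([439,138.])
print('tin rel: t',(t-C)@ST,'lat',(t-C)@SF)
T=cam('top');im=T['im'].astype(int);m=((im[...,2]>im[...,0]+40)&(im[...,2]>im[...,1]+25)).astype(np.uint8);m[:, :180]=0;m[:,300:]=0;m[:150]=0
ys,xs=np.nonzero(m);print(xs.min(),xs.max(),ys.min(),ys.max(),len(xs))
q=proj(T,[[439+52*np.cos(a),138+52*np.sin(a),156] for a in np.linspace(0,6.2,40)]);print(q.min(0),q.max(0))"
```

```text
bx,bz,lat,tilt [66.55 28.18  1.61 79.84] rms 0.23 h 60.5 across 39.5
58.9 48.3
tin rel: t 176.00259999999997 lat -20.98580000000002
198 233 211 255 1067
[197.19009197 210.7276923 ] [242.41793699 255.63272825]
```

>>> {"method": "move_arm", "body": {
  "steps": [
    [[-0.02,0,0.1],0,1],
    [[0,0,0],0,1],
    [[0,0,-0.3],0,1],
    [[0,0,-0.7],0,1],
    [[0,0,-0.9],0,1],
    [[0,0,-0.7],0,1],
    [[0.1,-0.3,-0.35],0,1],
    [[0.2,-0.6,0],0,1],
    [[0.3,-0.8,0],0,1],
    [[0.4,-0.9,0],0,1],
    [[0.5,-0.9,0],0,1],
    [[0.6,-0.8,0],0,1],
    [[0.7,-0.6,0],0,1],
    [[0.8,-0.35,0],0,1],
    [[0.8,0,0],0,1],
    [[0.6,0,0],0,1],
    [[0.1,0,0],0,1],
    [[0,0,0],0,1],
    [[0,0,0],0,1]
  ]
}}

```text
t: 31.73
ee_pos: [539.6, 167.0, 170.0]
orientation: [3.112, 0.425, -0.003]
ft_force: [-0.1, -0.0, -2.9]
width: 55.7
grasp_force: 30.0
```

```bash
python3 -c "
from h import *
sp();fm();man()
for n in('top','side'):
    cams.get_image(n)
    print(n,[(round(b['p'],2),np.round(b['rect'],0).tolist()) for b in cams.boxes_of(n,'ball0_center')][:8])"
```

```text
t 31.73 stand t 176.5 far D -1.3 axis z 189.0 F [-0.1 -0.  -2.9] 55.7
Ftool [-0.1  0.   2.9] Mtool [ 0.047 -0.289  0.006]
305 [(156, 38), (327, -53)]
330 [(156, 39), (325, -40)]
166 [(194, 28), (201, -35), (204, 36), (349, -31), (352, 28), (358, -24), (360, -21)]
186 [(196, 28), (202, -28), (205, 27), (349, -38), (352, 30), (358, -24)]
226 [(198, 30), (204, -26), (206, 28), (347, -40), (350, 33), (356, -24)]
266 [(195, -31), (196, -31), (199, 57), (205, -26), (208, 33), (345, -40), (348, 30), (354, -54), (357, 48)]
306 [(196, -15), (201, 54), (207, -29), (210, 35), (343, -42), (346, 30), (352, -67), (357, 17)]
top [(0.38, [284.0, 220.0, 110.0, 75.0])]
side []
```

>>> {"method": "move_arm", "body": {
  "steps": [
    [[-1,0,0],0,1],
    [[-1,0,0],0,1],
    [[-1,0,0],0,1],
    [[0.4,0,0],0,1],
    [[0,0,0],0,1],
    [[0,0,0],0,1],
    [[0,0,0],0,1],
    [[0,0,0],0,1],
    [[0,0,0],0,1]
  ]
}}

```text
t: 32.73
ee_pos: [478.4, 149.7, 170.6]
orientation: [-3.113, -0.425, -0.0]
ft_force: [0.7, -0.4, -3.0]
width: 55.7
grasp_force: 30.0
```

```bash
python3 -c "
from h import *
sp();fm()"
```

```text
t 32.73 stand t 176.5 far D -64.9 axis z 189.6 F [ 0.7 -0.4 -3. ] 55.7
Ftool [0.5 0.6 3. ] Mtool [ 0.038 -0.195 -0.004]
```

>>> {"method": "move_arm", "body": {
  "steps": [
    [[0.15,0,0],0,1],
    [[0.3,0,0],0,1],
    [[0.4,0,0.1],0,1],
    [[0.3,0,0.1],0,1],
    [[0,0,0],0,1],
    [[-1,0,0],0,1],
    [[-1,0,0],0,1],
    [[1,0,0],0,1],
    [[0.3,0,0],0,1],
    [[0,0,0],0,1],
    [[0,0,0],0,1],
    [[0,0,0],0,1],
    [[0,0,0],0,1]
  ]
}}

```text
t: 33.82
ee_pos: [489.0, 152.7, 165.7]
orientation: [-3.113, -0.426, -0.0]
ft_force: [-0.4, 0.2, -2.3]
width: 55.7
grasp_force: 30.0
```

```bash
python3 -c "
from h import *
sp();fm()
for i in range(2):
    cams.get_image('wrist');fm()
for n in('top','side'):
    cams.get_image(n)
    print(n,[(round(b['p'],2),np.round(b['rect'],0).tolist()) for b in cams.boxes_of(n,'ball0_center')][:8])"
```

```text
t 33.82 stand t 176.5 far D -53.9 axis z 184.7 F [-0.4  0.2 -2.3] 55.7
Ftool [-0.4 -0.3  2.3] Mtool [ 0.012 -0.212 -0.007]
Ftool [0.3 0.  1.6] Mtool [ 0.041 -0.204 -0.01 ]
Ftool [-0.4  0.3  2.6] Mtool [ 0.069 -0.206  0.044]
top [(0.43, [289.0, 218.0, 102.0, 69.0])]
side [(0.22, [274.0, 205.0, 112.0, 105.0])]
```

>>> {"method": "move_arm", "body": {
  "steps": [
    [[0.2,0,0],0,1],
    [[0.2,0,0],0,1],
    [[-1,0,0],0,1],
    [[-1,0,0],0,1],
    [[1,0,0],0,1],
    [[1,0,0],0,1],
    [[0,0,0],0,1],
    [[0,0,0],0,1],
    [[-1,0,0],0,1],
    [[-1,0,0],0,1],
    [[1,0,0],0,1],
    [[1,0,0],0,1],
    [[0,0,0],0,1],
    [[0,0,0],0,1],
    [[0,0,0],0,1],
    [[0,0,0],0,1]
  ]
}}

```text
t: 35.45
ee_pos: [497.5, 155.1, 165.4]
orientation: [3.112, 0.426, -0.002]
ft_force: [-0.8, 0.7, -2.3]
width: 55.9
grasp_force: 30.0
```

```bash
cat >> h.py <<'E'
def wt(n=5):
    v=[]
    for i in range(n):
        o=ctrl.get_obs();v.append(np.r_[o['ft_force'][2],(R.from_rotvec(o['orientation']).as_matrix().T@np.array(o['moment']))[1]]);cams.get_image('wrist')
    print('Fz,My mean',np.mean(v,0).round(2),'sd',np.std(v,0).round(2))
E
python3 -c "
from h import *
sp();wt()"
```

```text
t 35.45 stand t 176.5 far D -45.1 axis z 184.4 F [-0.8  0.7 -2.3] 55.9
Fz,My mean [-2.06 -0.15] sd [0.73 0.12]
```

>>> {"method": "move_arm", "body": {
  "steps": [
    [[0.15,0,0],0,1],
    [[0.3,0,0],0,1],
    [[0.35,0,0],0,1],
    [[-1,0,-0.4],0,1],
    [[-1,0,-0.5],0,1],
    [[1,0,0.5],0,1],
    [[0,0,0],0,1],
    [[0,0,0],0,1],
    [[0.15,0,0.1],0,1],
    [[0.3,0,0.15],0,1],
    [[0.35,0,0.15],0,1],
    [[-1,0,-0.4],0,1],
    [[-1,0,-0.5],0,1],
    [[1,0,0.5],0,1],
    [[0,0,0],0,1],
    [[0,0,0],0,1],
    [[0,0,0],0,1]
  ]
}}

```text
t: 37.12
ee_pos: [489.1, 152.7, 175.2]
orientation: [3.112, 0.425, -0.002]
ft_force: [0.0, 0.3, -1.5]
width: 56.0
grasp_force: 30.0
```

```bash
python3 -c "
from h import *
sp();wt(6)"
```

```text
t 37.12 stand t 176.5 far D -53.8 axis z 194.2 F [ 0.   0.3 -1.5] 56.0
Fz,My mean [-1.7  -0.17] sd [0.43 0.03]
```

>>> {"method": "move_arm", "body": {
  "steps": [
    [[0.15,0,0.2],0,1],
    [[0.4,0,0.2],0,1],
    [[0.45,0,0],0,1],
    [[-1,0,-0.5],0,1],
    [[-1,0,-0.7],0,1],
    [[1,0,0.8],0,1],
    [[0,0,0],0,1],
    [[0.2,0,0.2],0,1],
    [[0.4,0,0.2],0,1],
    [[0.4,0,0],0,1],
    [[-1,0,-0.5],0,1],
    [[-1,0,-0.7],0,1],
    [[1,0,0.8],0,1],
    [[0,0,0],0,1],
    [[0,0,0],0,1]
  ]
}}

```text
t: 38.67
ee_pos: [490.1, 152.9, 175.2]
orientation: [3.113, 0.425, -0.001]
ft_force: [0.6, 1.0, -1.2]
width: 55.9
grasp_force: 30.0
```

```bash
python3 -c "
from h import *
sp();wt(6)"
```

```text
t 38.67 stand t 176.5 far D -52.8 axis z 194.2 F [ 0.6  1.  -1.2] 55.9
Fz,My mean [-1.22 -0.19] sd [0.24 0.01]
```

>>> {"method": "move_arm", "body": {
  "steps": [
    [[-0.3,0.7,0],0,1],
    [[-0.5,1,0],0,1],
    [[-0.5,1,0],0,1],
    [[-0.5,1,0],0,1],
    [[-0.5,1,0.3],0,1],
    [[-0.2,0.55,0.9],0,1],
    [[0,0,0.9],0,1],
    [[0,0,0.6],0,1],
    [[0,0,0.3],0,1],
    [[0,0,0],0,0.2],
    [[0,0,0],0,0.2],
    [[0,0,0],0,0.15],
    [[0,0,0],0,0.15]
  ]
}}

```text
t: 40.05
ee_pos: [464.9, 9.7, 101.7]
orientation: [3.112, 0.426, 0.003]
ft_force: [0.6, 0.6, 0.8]
width: 74.5
grasp_force: 0.0
```

```bash
python3 -c "
from h import *
sp();man()
T=cam('top');save(T,'tin.png')
# count grey pixels / bright blobs inside tin
q=proj(T,[[439,138,125]])[0];print(q);x,y=q.astype(int);im=T['im'][y-20:y+21,x-20:x+21].astype(int);sat=im.max(2)-im.min(2)
m=(sat<45)&(im.max(2)>60);n,l,st,c=cv2.connectedComponentsWithStats(m.astype(np.uint8),connectivity=4);print('grey px',m.sum(),st[1:].tolist())
print(''.join(''.join('#' if v else '.' for v in r)+'\n' for r in m))"
```

```text
t 40.05 stand t 45.5 far D -116.0 axis z 120.7 F [0.6 0.6 0.8] 74.5
305 [(114, 30), (155, -20), (327, -49)]
330 [(113, 35), (155, -23), (327, -50)]
166 []
186 []
226 [(201, -14), (203, 14), (208, -22), (211, 25), (344, -33), (347, 29), (352, -11)]
266 [(193, -11), (204, 61), (210, -25), (213, 31), (341, -30), (344, 25), (350, -71), (361, 11)]
306 [(198, 48), (208, 22), (213, -19), (215, 19), (338, -32), (341, 26), (346, -48), (355, -39)]
[221.46219722 235.0769812 ]
grey px 932 [[4, 0, 1, 1, 1], [16, 0, 25, 41, 645], [3, 1, 1, 1, 1], [2, 2, 1, 1, 1], [8, 2, 18, 19, 197], [1, 3, 1, 1, 1], [0, 5, 1, 1, 1], [3, 23, 9, 10, 71], [0, 30, 1, 1, 1], [1, 32, 1, 1, 1], [2, 33, 1, 1, 1], [3, 34, 1, 1, 1], [4, 35, 1, 1, 1], [5, 36, 2, 1, 2], [7, 37, 2, 1, 2], [9, 38, 1, 1, 1], [11, 39, 2, 1, 2], [13, 40, 2, 1, 2]]
....#........................############
...#.........................############
..#...............##.##......############
.#...............#######.....############
................#########....############
#...............########....#############
................#########..########
[... 734 characters left out ...]
..............##############
...#########..............###############
...#########..............###############
...#########.............################
...#########............#################
...#########............#################
#..########............##################
....#######...........###################
.#....###.............###################
..#..................####################
...#...............######################
....#.............#######################
.....##............######################
.......##........#.######################
.........#.......########################
...........##....########################
.............##.#########################
```

>>> {"method": "move_arm", "body": {
  "steps": [
    [[0.3,0,-0.6],0,0.15],
    [[0.8,0,-0.5],0,0.15],
    [[0.78,0,0],0,0.15],
    [[0,0,0],0,0.15],
    [[0,0,0],0,1],
    [[0,0,0],0,1],
    [[0,0,0],0,1]
  ]
}}

```text
t: 40.73
ee_pos: [507.7, 21.9, 127.8]
orientation: [-3.112, -0.425, 0.003]
ft_force: [0.0, -0.2, 0.4]
width: 58.2
grasp_force: 0.0
```

```bash
python3 -c "
from h import *
sp();man()"
```

```text
t 40.73 stand t 45.6 far D -71.4 axis z 146.8 F [ 0.  -0.2  0.4] 58.2
305 [(188, 25), (219, -23), (265, 21), (268, -20), (327, -68)]
330 [(118, 19), (186, 27), (327, -33)]
166 []
186 []
226 [(230, -13)]
266 [(193, -50), (209, -12), (218, 72), (223, -23), (226, 26), (329, -27), (332, 31), (337, -84), (343, 14), (359, 54)]
306 [(193, -12), (215, 50), (221, 35), (225, -28), (228, 29), (327, -15), (329, 19), (334, 41), (338, -93), (360, 16)]
```

```bash
python3 -c "
from h import *
W=cam('wrist')
for z in(148,152): 
    q=onz(W,[[218,265],[337,265]],z);print(z,np.linalg.norm(q[0]-q[1]).round(1),(q.mean(0)[:2]-C)@SF-85)
sp()"
```

```text
148 57.3 -62.84439076412465
152 55.7 -60.726149348336506
t 40.83 stand t 45.5 far D -71.1 axis z 146.8 F [-0.  -0.2 -0.1] 55.7
```

>>> {"method": "move_arm", "body": {
  "steps": [
    [[0,0,-0.8],0,1],
    [[0.6,0,0],0,1],
    [[1,0,0],0,1],
    [[1,0,0],0,1],
    [[1,0,0],0,1],
    [[0.9,0,0],0,1],
    [[0.42,0,0.6],0,1],
    [[0,0,0.6],0,1],
    [[0.12,0,0.22],0,1],
    [[0.13,0,0.25],0,1],
    [[0.13,0,0.25],0,1],
    [[0.13,0,0.25],0,1],
    [[0.13,0,0.25],0,1],
    [[0,0,0.28],0,1],
    [[-0.02,0,0.28],0,1],
    [[-0.02,0,0.28],0,1],
    [[-0.02,0,0.28],0,1],
    [[0,0,0],0,1]
  ]
}}

```text
t: 42.33
ee_pos: [644.5, 59.7, 60.8]
orientation: [-3.112, -0.425, -0.01]
ft_force: [5.6, 3.1, 0.9]
width: 55.9
grasp_force: 30.0
```

```bash
python3 -c "
from h import *
sp();fm();man()"
```

```text
t 42.33 stand t 44.8 far D 70.4 axis z 79.8 F [5.6 3.1 0.9] 55.9
Ftool [ 6.2 -1.5 -0.8] Mtool [ 0.184  0.746 -0.007]
305 [(245, 60), (250, -45), (253, 40), (327, -95)]
330 [(245, 96), (251, -56), (307, -40), (317, -25), (327, -27)]
166 []
186 []
226 []
266 [(195, -31), (212, -12), (218, 83), (222, -50), (225, 46), (328, -74), (330, 46), (335, -98), (341, 14), (357, 31)]
306 [(196, -15), (214, 86), (220, -51), (222, 51), (331, -90), (338, -40), (357, 15)]
```

>>> {"method": "move_arm", "body": {
  "steps": [
    [[-0.12,0,0.19],0,1],
    [[-0.12,0,0.19],0,1],
    [[-0.12,0,0.19],0,1],
    [[-0.12,0,0.19],0,1],
    [[-0.12,0,0.19],0,1],
    [[-0.16,0,0.12],0,1],
    [[-0.16,0,0.12],0,1],
    [[-0.16,0,0.12],0,1],
    [[-0.16,0,0.12],0,1],
    [[0,0,0],0,1]
  ]
}}

```text
t: 43.22
ee_pos: [619.2, 52.5, 27.3]
orientation: [-3.112, -0.425, -0.025]
ft_force: [14.8, 10.3, 1.7]
width: 56.1
grasp_force: 30.0
```

```bash
python3 -c "
from h import *
sp();fm();man()"
```

```text
t 43.22 stand t 44.7 far D 44.1 axis z 46.3 F [14.8 10.3  1.7] 56.1
Ftool [17.  -5.9 -1.5] Mtool [0.579 1.982 0.066]
305 [(212, 30), (327, -54)]
330 [(212, 32), (327, -60)]
166 []
186 []
226 [(218, 15), (222, -22), (225, 29), (328, -39), (330, 32), (335, -31)]
266 [(195, -30), (196, -30), (208, 53), (214, -24), (216, 32), (337, -32), (339, 30), (345, -59), (357, 28)]
306 [(198, 59), (205, -26), (208, 29), (345, -47), (348, 30), (354, -72), (357, 13)]
```

```bash
python3 -c "
from h import *
W=cam('wrist')
p=fitface(W,211,[(226,218),(266,208),(306,198)],[(226,335.5),(266,345),(306,354)],x0=(35,0,0,20))"
```

```text
bx,bz,lat,tilt [ 30.62 -14.35   1.48  17.1 ] rms 0.29 h 22.7 across 25.0
```

>>> {"method": "move_arm", "body": {
  "steps": [
    [[0.4,0,0.1],0,1],
    [[0.4,0,0.25],0,1],
    [[0,0,0.25],0,1],
    [[0,0,0.1],0,1],
    [[0,0,0.08],0,1],
    [[0,0,0],0,1],
    [[0,0,0],0,0.2],
    [[0,0,0],0,0],
    [[0,0,0],0,0],
    [[0,0,0],0,0],
    [[0,0,-0.6],0,0],
    [[0,0,-1],0,0],
    [[0,0,-1],0,0],
    [[0,0,-1],0,0],
    [[0,0,-1],0,0],
    [[0,0,-1],0,0],
    [[0,0,-0.8],0,0],
    [[0,0,0],0,0]
  ]
}}

```text
t: 44.82
ee_pos: [633.7, 56.2, 169.9]
orientation: [3.112, 0.425, 0.012]
ft_force: [1.1, -0.4, 0.6]
width: 87.8
grasp_force: 0.0
```

```bash
python3 -c "
from h import *
sp();rows()
W=cam('wrist')
print([(round(b['p'],2),np.round(b['rect'],0).tolist()) for b in cams.boxes_of('wrist','cup')])
q=proj(W,[[650,60,70]]);print(q)
g=cv2.cvtColor(W['im'],cv2.COLOR_RGB2GRAY).astype(int)
for r in range(100,300,25):
    d=g[r,2:]-g[r,:-2];print(r,[(int(i+1),int(d[i])) for i in range(200,350) if abs(d[i])>25 and abs(d[i])==abs(d[i-2:i+3]).max()])
T=cam('top');x,y=proj(T,[[439,138,125]])[0].astype(int);im=T['im'][y-20:y+21,x-20:x+31].astype(int);sat=im.max(2)-im.min(2)
m=(sat<45)&(im.max(2)>60)
print(''.join(''.join('#' if v else '.' for v in r)+'\n' for r in m))
S=cam('side')
im=S['im'].astype(int);R0=(im[...,0]>130)&(im[...,1]<75)&(im[...,2]<75)
im=T['im'].astype(int);mm=(im[...,0]>130)&(im[...,1]<75)&(im[...,2]<75);z=np.zeros_like(mm);z[150:270,190:345]=1;mm&=z
ys,xs=np.nonzero(mm);P=onz(T,np.c_[xs,ys],96)[:,:2];mu=P.mean(0);u,s,v=np.linalg.svd(P-mu);t=(P-mu)@v[0]
mid=mu+v[0]*(t.max()+t.min())/2;print('mark',mid,np.ptp(t),np.degrees(np.arctan2(v[0,1],v[0,0])),'rel edge',(mid-C)@ST-130,(mid-C)@SF)
"
```

```text
t 44.82 stand t 44.3 far D 59.0 axis z 188.9 F [ 1.1 -0.4  0.6] 87.8
245 [(79, 28), (233, -61), (327, -46)]
275 [(172, -65), (214, 41), (232, -78), (327, -55)]
305 [(90, 26), (172, -71), (232, -31), (327, -48)]
[(0.61, [276.0, 195.0, 69.0, 79.0])]
[[275.47325494 186.7842978 ]]
100 []
125 []
150 []
175 [(242, 41), (245, -78), (251, 27), (307, 64)]
200 [(235, -29), (243, 54), (246, -66), (252, 29), (301, -34), (306, 61), (310, -42)]
225 [(243, 67), (246, -62), (302, -26), (306, 64), (309, -44)]
250 [(230, -30)]
275 []
###################################################
###################################################
###################################################
###################################################
###################################################
###################################################
###################################################
###################################################
###################################################
###################################################
###################################################
######
[... 1656 characters left out ...]
-c['p'][2])/v[:,2])[:,None]
  File "h.py", line 14, in ray
    s=cv2.undistortPoints(px[:,None],c['K'],np.array([c['k1'],0,0,0.]))[:,0]
      ~~~~~~~~~~~~~~~~~~~^^^^^^^^^^^^^^^^^^^^^^^^^^^^^^^^^^^^^^^^^^^^^^
cv2.error: OpenCV(4.12.0) /io/opencv/modules/calib3d/src/undistort.dispatch.cpp:347: error: (-215:Assertion failed) CV_IS_MAT(_src) && CV_IS_MAT(_dst) && (_src->rows == 1 || _src->cols == 1) && (_dst->rows == 1 || _dst->cols == 1) && _src->cols + _src->rows - 1 == _dst->rows + _dst->cols - 1 && (CV_MAT_TYPE(_src->type) == CV_32FC2 || CV_MAT_TYPE(_src->type) == CV_64FC2) && (CV_MAT_TYPE(_dst->type) == CV_32FC2 || CV_MAT_TYPE(_dst->type) == CV_64FC2) in function 'cvUndistortPointsInternal'
```

>>> {"method": "move_arm", "body": {
  "steps": [
    [[-0.5,0.4,-0.3],-0.6,0],
    [[-1,0.85,-0.3],0,0],
    [[-1,0.85,0],0,0],
    [[-1,0.85,0],0,0],
    [[-1,0.85,0],0,0],
    [[-1,0.85,0],0,0],
    [[-0.5,0.45,0],0,0],
    [[0,0,0],0,0]
  ]
}}

```text
t: 45.73
ee_pos: [526.2, -114.3, 178.1]
orientation: [-3.1, -0.502, 0.006]
ft_force: [0.4, -0.6, -0.2]
width: 87.6
grasp_force: 0.0
```

```bash
cat > look.py <<'E'
from h import *
plan(523.5,-107.4,106,-71.3)
W=cam('wrist');im=W['im'].astype(int)
# block: dark brown; print projected expected block top and detections
M=np.array([523.5,-107.4]);a=np.array([-.3206,.947]);b=np.array([-.947,-.3206])
print('pred',proj(W,[np.r_[M+i*12*a+j*40*b,136] for i,j in((-1,-1),(-1,1),(1,1),(1,-1))]).round(0).tolist())
m=((im[...,0]>im[...,2]+15)&(im[...,0]<125)&(im[...,1]<75)).astype(np.uint8);m[300:]=0
n,l,st,c=cv2.connectedComponentsWithStats(m)
for k in range(1,n):
    if st[k,4]>300: 
        r=cv2.minAreaRect(np.c_[np.nonzero(l==k)][:,::-1].astype(np.float32));print('blob',st[k].tolist(),np.round(r[0],1),np.round(r[1],1),round(r[2],1),onz(W,[r[0]],136).round(1))
T=cam('top');x,y=proj(T,[[439,138,125]])[0].astype(int);im=T['im'][y-21:y+22,x-22:x+25].astype(int);sat=im.max(2)-im.min(2)
m=(sat<45)&(im.max(2)>60);print(''.join(''.join('#' if v else '.' for v in r)+'\n' for r in m))
im=T['im'].astype(int);mm=(im[...,0]>130)&(im[...,1]<75)&(im[...,2]<75);z=np.zeros_like(mm);z[150:270,190:345]=1;mm&=z
ys,xs=np.nonzero(mm);print(len(xs))
if len(xs)>15:
    P=onz(T,np.c_[xs,ys],96)[:,:2];mu=P.mean(0);u,s,v=np.linalg.svd(P-mu);t=(P-mu)@v[0]
    mid=mu+v[0]*(t.max()+t.min())/2;print('mark',mid,np.ptp(t),np.degrees(np.arctan2(v[0,1],v[0,0])),'rel edge',(mid-C)@ST-130,(mid-C)@SF)
E
python3 look.py
```

```text
t 45.73 at [ 526.2 -114.3  178.1] tooly -71.6 shift [-0.01 -0.29  2.88] turn -0.06 tilt 0.21
pred [[281.0, 174.0], [281.0, 285.0], [247.0, 285.0], [243.0, 174.0]]
blob [317, 0, 243, 112, 13274] [454.4  17.5] [266.2  90.5] 23.4 [[ 678.1 -168.3  136. ]]
blob [87, 37, 81, 45, 2466] [125.6  62.3] [79.6 39.9] 8.2 [[598.7  -0.8 136. ]]
blob [326, 149, 234, 151, 6731] [442.5 224. ] [150. 233.] 90.0 [[ 567.  -218.4  136. ]]
blob [545, 159, 15, 36, 401] [552.  176.5] [35. 14.] 90.0 [[ 617.4 -268.4  136. ]]
blob [248, 160, 37, 120, 3811] [265.9 219.5] [119.3  35.3] 89.5 [[ 532.9 -106.3  136. ]]
blob [473, 200, 87, 92, 3369] [505.  254.5] [72.3 92.1] 49.5 [[ 560.3 -268.7  136. ]]
blob [0, 242, 198, 58, 3020] [ 99.6 284.9] [ 51.1 200.9] 78.6 [[449. -10. 136.]]
blob [186, 284, 100, 16, 1193] [235.5 291.5] [15. 99.] 90.0 [[ 474.1 -102.5  136. ]]
........#.........................#............
......#............................#...........
.....#..............................#..........
....#...................##...........#.........
...#...............######.............#........
..##............
[... 1229 characters left out ...]
..
..#..#.######..................######.....#....
......#######..................#####...........
...#....###.....................###......#.....
....#...........................##......#......
.....#.................................#.......
......#...............................#........
.......##............................#.........
.........##.........................#..........
...........#......................##...........
.............##.................##.............
...............##.............##...............
.................###......####.................

65
mark [499.20243613  10.92135069] 80.07728822525502 -161.38238107154075 rel edge -92.62212326397113 2.3635509454961587
```

Six ball blobs show in the tin mask: a cluster of three plus three singles. Now I grip the block.

>>> {"method": "move_arm", "body": {
  "steps": [
    [[0.2,-0.25,0.5],0,0],
    [[0,0,0.9],0,0],
    [[0,0,0.9],0,0],
    [[0,0,0.5],0,0],
    [[0,0,0.14],0,0],
    [[0,0,0],0,0],
    [[0,0,0],0,1],
    [[0,0,0],0,1],
    [[0,0,0],0,1],
    [[0,0,0],0,1],
    [[0,0,0],0,1],
    [[0,0,0],0,1],
    [[0,0,0],0,1],
    [[0,0,0],0,1]
  ]
}}

```text
t: 47.0
ee_pos: [531.6, -104.7, 106.0]
orientation: [3.1, 0.507, 0.0]
ft_force: [-0.3, 0.9, -0.5]
width: 37.9
grasp_force: 0.0
```

```bash
python3 -c "
from h import *
sp();fm();plan(0,0,0,-74.2)"; python3 look.py | grep mark
```

```text
t 47.0 stand t -82.7 far D -82.9 axis z 125.0 F [-0.3  0.9 -0.5] 37.9
Ftool [ 0.  -0.9  0.5] Mtool [ 0.061 -0.146  0.025]
t 47.0 at [ 531.6 -104.7  106. ] tooly -71.4 shift [-18.83 -10.74   4.24] turn 0.55 tilt 0.01
mark [508.71116766  14.11232256] 60.02000994611785 -161.33395677068398 rel edge -92.13878330128719 12.378895020140016
```

>>> {"method": "move_arm", "body": {
  "steps": [
    [[0,0,0],0,1],
    [[0,0,0],0,1],
    [[0,0,0],0,1],
    [[0,0,0],0,1],
    [[0,-0.1,0],0,1],
    [[0.01,-0.2,0],0,1],
    [[0.02,-0.3,0],0,1],
    [[0.02,-0.35,0],0,1],
    [[0.02,-0.35,0],0,1],
    [[0.02,-0.35,0],0,1],
    [[0.02,-0.35,0],0,1],
    [[0.02,-0.35,0],0,1],
    [[0.02,-0.35,0],0,1],
    [[0.01,-0.25,0],0,1],
    [[0.01,-0.15,0],0,1],
    [[0,-0.1,0],0,1],
    [[0,0,0],0,1]
  ]
}}

```text
t: 48.52
ee_pos: [510.1, -26.7, 106.0]
orientation: [-3.1, -0.507, -0.0]
ft_force: [0.8, -1.6, 1.1]
width: 23.8
grasp_force: 30.0
```

```bash
python3 -c "
from h import *
sp();fm();plan(0,0,0,-74.2);print(ctrl.get_obs()['grasp_force'])"; python3 look.py | grep mark
```

```text
t 48.52 stand t -1.7 far D -82.4 axis z 125.0 F [ 0.8 -1.6  1.1] 23.8
Ftool [ 0.3  1.7 -1.1] Mtool [-0.519 -0.059 -0.044]
t 48.52 at [510.1 -26.7 106. ] tooly -71.4 shift [-19.    -7.52   4.24] turn 0.56 tilt 0.02
30.000042021274567
mark [497.5877735   96.44619657] 39.100012433129805 -161.03963970143448 rel edge -9.908033289809325 24.073003575609256
```

>>> {"method": "move_arm", "body": {
  "steps": [
    [[0.01,-0.15,0],0,1],
    [[0.01,-0.2,0],0,1],
    [[0,-0.13,0],0,1],
    [[0,0,0],0,1],
    [[0,0,0],0,1]
  ]
}}

```text
t: 49.03
ee_pos: [507.0, -15.8, 106.0]
orientation: [-3.1, -0.507, -0.001]
ft_force: [2.8, -2.2, 1.5]
width: 23.9
grasp_force: 30.0
```

Run:
```python
from h import *
sp();fm()
T=cam('top')
im=T['im'].astype(int);mm=(im[...,0]>130)&(im[...,1]<75)&(im[...,2]<75);z=np.zeros_like(mm);z[150:270,190:345]=1;mm&=z
ys,xs=np.nonzero(mm);P=onz(T,np.c_[xs,ys],96)[:,:2]-C
for l,t in sorted(zip((P@SF).round(0),(P@ST-130).round(1))): print((l,t),end=' ')
# stand outer edge: sample grey profile along t at far/near ledges, z=80
print()
for lat in(60,66,72,78,-72,-76,-80):
    t=np.arange(100,160,3.);X=np.array([np.r_[C+k*ST+lat*SF,80] for k in t]);q=proj(T,X).astype(np.float32)
    v=cv2.remap(T['im'],q[:,0].reshape(1,-1),q[:,1].reshape(1,-1),1)[0].astype(int);print(lat,[(int(k),int(a[0]-a[2])) for k,a in zip(t,v)])
```

```text
t 49.03 stand t 9.5 far D -82.4 axis z 125.0 F [ 2.8 -2.2  1.5] 23.9
Ftool [ 2.   2.9 -1.5] Mtool [-0.682  0.038  0.008]
(np.float64(8.0), np.float64(1.9)) (np.float64(9.0), np.float64(-1.1)) (np.float64(10.0), np.float64(1.3)) (np.float64(12.0), np.float64(-1.6)) (np.float64(12.0), np.float64(0.7)) (np.float64(13.0), np.float64(3.0)) (np.float64(15.0), np.float64(0.1)) (np.float64(15.0), np.float64(2.5)) (np.float64(17.0), np.float64(-0.5)) (np.float64(18.0), np.float64(1.9)) (np.float64(19.0), np.float64(-1.0)) (np.float64(20.0), np.float64(1.3)) (np.float64(23.0), np.float64(0.7)) (np.float64(23.0), np.float64(3.1)) (np.float64(25.0), np.float64(0.1)) (np.float64(26.0), np.float64(2.5)) (np.float64(27.0), np.float64(-0.4)) (np.float64(28.0), np.float64(1.9)) (np.float64(30.0), np.float64(1.3)) (np.float64(31.0), np.float64(3.7)) (np.float64(33.0), np.float64(0.7)) (np.float64(33.0), np.float64(3.1)) (np.float64(35.0), np.float64(0.2)) (np.float64(36.0), np.float64(2.5)) (np.float64(38.0), np.float64(-0.4)) (np.float64(38.0), np.float64(1.9)) (np.float64(39.0), np.float64(4.3)) (np
[... 1047 characters left out ...]
), (154, 96), (157, 100)]
-72 [(100, 27), (103, 26), (106, 27), (109, 27), (112, 25), (115, 26), (118, 26), (121, 26), (124, 26), (127, 25), (130, 25), (133, 25), (136, 25), (139, 25), (142, 25), (145, 24), (148, 24), (151, 25), (154, 25), (157, 25)]
-76 [(100, 26), (103, 26), (106, 25), (109, 26), (112, 26), (115, 26), (118, 25), (121, 26), (124, 26), (127, 25), (130, 25), (133, 24), (136, 24), (139, 25), (142, 25), (145, 25), (148, 24), (151, 24), (154, 24), (157, 25)]
-80 [(100, 25), (103, 26), (106, 26), (109, 25), (112, 25), (115, 25), (118, 25), (121, 26), (124, 26), (127, 25), (130, 25), (133, 24), (136, 25), (139, 25), (142, 25), (145, 25), (148, 25), (151, 25), (154, 24), (157, 25)]
```

>>> {"method": "move_arm", "body": {
  "steps": [
    [[0,0,0],0,1],
    [[0,0,0],0,1],
    [[0,0,0],0,1],
    [[0,0,0],0,1],
    [[0,0,0],0,1]
  ]
}}

```text
t: 49.5
ee_pos: [507.0, -15.9, 106.0]
orientation: [-3.1, -0.506, -0.001]
ft_force: [1.7, -1.5, 2.5]
width: 23.7
grasp_force: 30.0
```

```bash
python3 -c "
from h import *
sp();print(ctrl.close_job())"
```

```text
t 49.5 stand t 9.5 far D -82.4 axis z 125.0 F [ 1.7 -1.5  2.5] 23.7
the job is handed in; nothing more can be done
None
```

I handed the job in at 49.5 s, with no verdict returned: six balls counted in the tin, the cup let go upright on the bench (past the stand's far side, not where it started), and the plank slid out, still gripped, with its red line about 1–2 mm from the stand's edge; I did not measure the plank's level or re-check the bottle and screwdriver.

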